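# Set a test brick on the rail carriage with a spacer gap and index it to the next station

### The arm

A 7-joint arm with a two-finger parallel gripper is mounted at the origin on the work surface. World frame = base frame: x ahead of the robot, y to its left, z up, the work surface at z = 0. Lengths are in m, angles in rad, forces in N, time in s.
With the tool pointing down it reaches from about 0.425 to 0.875 m from the base axis. Payload 8.4 kg.
Tool frame: the origin (TCP) lies midway between the tips of the shut fingers; the grasp point (between the pads) lies arm.pinch_z behind it (arm.pinch_z is the distance from the TCP to the grasp point, in m); z points along the fingers, y is the direction in which the jaws open and shut (so a half turn about z gives the same grasp; the last joint's range is limited). The gripper opens to 85 mm and grips with 20 to 120 N. Pads are 22 mm wide; open, the fingers measure 114 mm over their backs; the gripper's body (76 mm by 85 mm) begins 54 mm behind the grasp point. The pads swing forward as they close: fully open they stand 13 mm farther back than shut.
Start: joints at [-1.205, 0.333, 0.04, 1.465, -0.013, 1.343, -0.059], TCP at [0.291, 0.581, 0.231] pointing down, gripper open.
Joint ranges: [-2.58, 2.58], [-0.38, 2.09], [-1.3, 1.39], [0.25, 2.4], [-1.5, 4.64], [0.08, 2.09], [-2.65, 2.65]. Speed limits (rad/s): [2.22, 2.22, 2.79, 2.79, 3.14, 3.14, 3.14].

### API

Orientations are given as [roll, pitch, yaw] about the fixed x, y, z axes, in that order (R = Rz(yaw) Ry(pitch) Rx(roll)).
In Python, from cell import monitor, vision, hand_in, arm gives the robot as it stands.
- The arm moves only by the shell command python3 -m jog 'ROWS' [FORCE]. ROWS is JSON, a list that holds one entry, the list of rows, each a list of 7 numbers: the shift along the tool's x, y, z in m, then the turn, a rotation vector about the tool's x, y, z in degrees, then the opening, from 0 (shut) to 1 (fully open). In form: [[[tx, ty, tz, rx, ry, rz, fingers], ...]]. A call has 1 to 20 rows; each row is the pose to reach, as a shift and turn from the pose commanded when the call began, along the tool's axes at that moment; what a row does not reach only later rows make up. A row lasts 1/12 s, in which the tool goes at most 41.7 mm and 7.16 degrees, less where a joint would pass 70% of its speed; a pose out of reach is approached as far as the arm can. A call with a gripper value outside its range is refused whole. The fingers move at their own pace and stop on an object; FORCE is the grip in N (left out, the last holds). Time passes only in rows, so rows that repeat a pose let the fingers close. It gives the time, the measured TCP pose, the force and the opening at its end, in the units of the state.
- monitor.sense(): the state, without advancing time (a new reading comes with each control period).
- vision.read_camera(name): name is "scene" or "top"; returns (picture, depth): 384x512x3 uint8, red, green, blue; 384x512 float32, m along the optical axis (not along the pixel's ray), 0 where there is no reading.
- vision.camera_info(name): a dict with "vertical_fov" (degrees; the focal length in pixels is half the picture's height over the tangent of half this angle, whatever the lens; pixels are square), "cx", "cy" (the principal point, pixels), "D" ([k1, k2, p1, p2, k3] as OpenCV has them; the pictures are not rectified), "world_from_camera" (4x4, takes a point from camera to world coordinates). Camera axes: x right, y down, z forward; pixel columns grow to the right and rows downward; lengths in m; the calibration is good to about 2 mm. A picture is of the moment at which its call begins. camera_info takes no time and is no camera call.
- hand_in(): hands the job in, once; it reports no verdict.
The state is a dict: "t": time; "qpos": joint angles; "qvel": joint speeds; "joint_efforts": joint torques, N m; "position": TCP position; "eef_rot": TCP orientation; "force": force on the tool from outside, world axes, zero at the start; "torque": the same for the moment, N m; "grip_width": opening from 0.0 (shut) to 1.0 (fully open).
Only numpy, scipy, OpenCV 4.12 (cv2) and the standard library are available. Lean on these libraries where they do the work, as an engineer would, in place of code of your own. Each camera call takes 0.05 s, during which the arm holds its last target.

### The job

The second clay test brick has to go on the rail carriage, in line behind the one already there and with an even gap between their end faces: while the carriage waits at its first station, stand the wooden spacer block on its deck, broad face against the free end of the set brick, lay the loose brick up against the other side of the spacer, then lift the spacer out and stand it upright back on the bench. Then push the carriage along the rail to the next station only, so that its sprung plunger drops into the middle notch, never overrunning towards the last one. Leave the concrete cube, the bowl and the brush where they are.

Things in the scene. Friction and masses are not known exactly. Their poses are not given: they have to be found in the camera images.
- slide: Fixed rail slide, grey bed 130 x 500 mm with two steel rails. Origin on the bench under the rails' midline, mid length. +y: along the rails in the direction of advance (about the robot's left); +x: across, away from the robot. Bed x -43 to +87 mm; carriage reaches x -45. On the +x side a dark strip has three notches 100 mm apart, each between two bright round ridges.
- carriage (a joint): Travel (m) of the aluminium carriage along the slide's +y: 0 at the first station (start), 0.100 next (middle), 0.200 last. A sprung plunger holds it in each notch: some 7 to 10 N pushes it out or over an entry ridge (top 10 mm before the notch), 1 to 2 N moves it in between. From within about 6 mm of a notch it is drawn in by itself.
- deck (a point): Centre of the carriage's flat deck top, 42 mm above the bench, axes as the slide's; at slide y -100 mm at travel 0. Deck 90 mm wide in x; free along y from the push plate's inner face at -120 mm to a low lip (18 mm high) at +118 mm. An index arm on the +x side, at y +70 mm, has a small black knob at x 72 mm, its top 29 mm above the deck.
- push_plate (a point): Middle of the outer (rear, -y) face of the carriage's upright dark push plate, at deck y -132 mm, 30 mm above the deck. The plate is 80 mm wide in x, 12 mm thick and 55 mm high above the deck. Push here towards +y; behind it lie only the rails, tops 24 mm above the bench.
- set_brick: Loose red clay brick already on the deck near the leading end, 56 (x) x 90 (y) x 45 (z) mm, 0.42 kg nominal. Origin at the centre of its underside. Its y axis points nearly along the slide's +y (within a few degrees); its free end face is at its own y = -45 mm. It may be nudged slightly.
- brick: The loose red clay brick to be laid, equal to the set one: 56 (x) x 90 (y) x 45 (z) mm. Origin at the centre of its underside; either end may lead. Starts flat on the bench at any yaw, clear of the others.
- spacer: Wooden spacer block, 64 (x) x 20 (y) x 60 (z) mm, upright. Origin at the centre of its underside. Its 20 mm thickness (y) sets the gap. Starts standing on the bench at any yaw.
- test_cube: Bystander: loose grey concrete cube, 70 mm, on the bench. Origin at the centre of its underside.
- bowl: Bystander: loose steel bowl, 92 mm across, 55 mm high. Origin at the centre of its underside.
- brush: Bystander: loose hand brush lying beyond the rail, under 40 mm high.
There are look-alikes about, which are no part of the job. Of the things that look like the spacer, take the one that is farthest to the robot's left at the start.

How it is judged:
By the outcome, as a careful person would: the job done as asked, in the order asked, and still so for the second after the job is handed in, with the robot touching nothing.
It also fails if it takes over 72 s, if anything falls off the work surface, if the arm or the gripper's body presses on something with over 40 N, if the wrist force passes 120 N, or if a joint passes its speed limit or range.

## Working session

There is one attempt and no reset: what is moved stays moved. The work goes in short steps, Python scripts to look and compute and a shell command to move; the robot and the scene stay as the last step left them, time stands still between calls to the robot, and variables do not carry over. Pictures are saved under pics/ and viewed, and the job is handed in when it is done.

```bash
ls; mkdir -p pics
python3 - <<'E'
from cell import monitor, vision, arm
import cv2
print(monitor.sense()); print([a for a in dir(arm) if a[0]!='_'], arm.pinch_z)
for n in("scene","top"):
    p,d=vision.read_camera(n); cv2.imwrite(f"pics/{n}0.png",cv2.cvtColor(p,cv2.COLOR_RGB2BGR)); import numpy as np
    np.save(f"pics/{n}0d.npy",d); print(n,vision.camera_info(n))
E
```

```text
pics
{'t': 0.0, 'qpos': array([-1.20521619,  0.33389166,  0.03989891,  1.46626378, -0.01342828,
        1.3433045 , -0.05853468]), 'qvel': array([0.00162368, 0.00130142, 0.00054049, 0.0020969 , 0.00084786,
       0.0013867 , 0.00031192]), 'joint_efforts': array([-9.89697037e-05, -6.58545041e+01,  1.36557195e+00, -4.05562913e+01,
        1.70433742e-02,  1.27436736e-02,  2.04134489e-05]), 'position': array([0.29117398, 0.5806268 , 0.23043771]), 'eef_rot': array([-3.13999419e+00,  8.89158788e-05,  2.67673065e+00]), 'force': array([ 0.61156099, -0.44972116,  0.25088997]), 'torque': array([ 0.01203255, -0.02144295,  0.03149766]), 'grip_width': 1.0026088970788518}
['IKError', 'pinch_z'] 0.0187
scene {'vertical_fov': 50.1994921146348, 'cx': 256.49624199793186, 'cy': 190.34691851771876, 'D': array([-0.06839194,  0.        ,  0.        ,  0.        ,  0.        ]), 'world_from_camera': array([[ 0.15702995,  0.82894795, -0.53683041,  1.11200124],
       [ 0.98752946, -0.12558959,  0.09493588, -0.10644109],
       [ 0.01127659, -0.54504362, -0.83833185,  0.89075497],
       [ 0.        ,  0.        ,  0.        ,  1.        ]])}
top {'vertical_fov': 56.89761757609591, 'cx': 260.4201379369356, 'cy': 194.67303831167249, 'D': array([0.00969331, 0.        , 0.        , 0.        , 0.        ]), 'world_from_camera': array([[-0.01906889, -0.98368652,  0.17887765,  0.43050777],
       [-0.99957276,  0.02272044,  0.01838716, -0.0126024 ],
       [-0.02215138, -0.1784506 , -0.9836995 ,  0.84845463],
       [ 0.        ,  0.        ,  0.        ,  1.        ]])}
```

View pics/scene0.png

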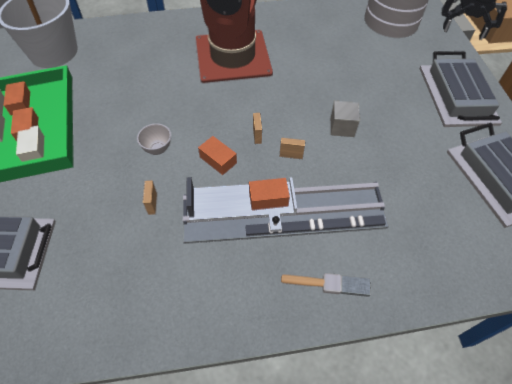

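View pics/top0.png

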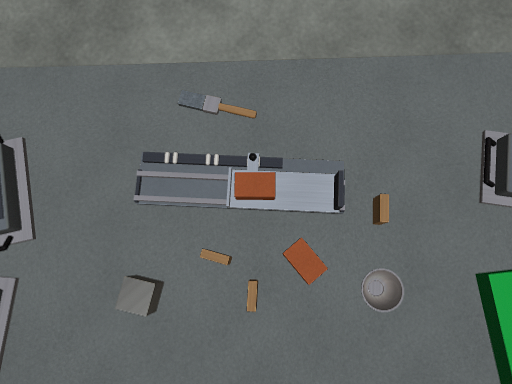

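```bash
cat > h.py <<'E'
import numpy as np, cv2
from cell import monitor, vision
def rays(n):
    i=vision.camera_info(n); f=192/np.tan(np.radians(i["vertical_fov"]/2))
    K=np.array([[f,0,i["cx"]],[0,f,i["cy"]],[0,0,1]]); 
    g=np.stack(np.meshgrid(np.arange(512.),np.arange(384.)),-1).reshape(-1,1,2)
    u=cv2.undistortPoints(g,K,i["D"]).reshape(384,512,2)
    return np.dstack([u,np.ones((384,512))]), i["world_from_camera"]
def cloud(n,d):
    r,T=rays(n); return (r*d[...,None])@T[:3,:3].T+T[:3,3]
def plane(n,px,z):
    i=vision.camera_info(n); f=192/np.tan(np.radians(i["vertical_fov"]/2))
    K=np.array([[f,0,i["cx"]],[0,f,i["cy"]],[0,0,1]]); T=i["world_from_camera"]
    u=cv2.undistortPoints(np.float64(px).reshape(-1,1,2),K,i["D"]).reshape(-1,2)
    r=np.c_[u,np.ones(len(u))]@T[:3,:3].T; c=T[:3,3]
    return c+r*((z-c[2])/r[:,2])[:,None]
def snap(n,tag):
    p,d=vision.read_camera(n); cv2.imwrite(f"pics/{tag}.png",cv2.cvtColor(p,cv2.COLOR_RGB2BGR)); np.save(f"pics/{tag}d.npy",d); return p,d
def rect(P):  # xy points -> centre, (long, short), yaw of long axis deg
    (c,(w,h),a)=cv2.minAreaRect((P[:,:2]*1000).astype(np.float32))
    if w<h: w,h,a=h,w,a+90
    return np.round(c,1),(round(w,1),round(h,1)),round((a+90)%180-90,1)
def blobs(n,p,d,kind,amin=40):
    hsv=cv2.cvtColor(p,cv2.COLOR_RGB2HSV)
    m=cv2.inRange(hsv,*((0,150,60),(10,255,255)) if kind=="red" else ((11,90,60),(22,255,255)))
    X=cloud(n,d); k,l,s,c=cv2.connectedComponentsWithStats(m)
    for j in range(1,k):
        if s[j,4]<amin: continue
        P=X[(l==j)&(d>0)]; zt=np.percentile(P[:,2],90); t=(l==j)&(d>0)&(abs(X[...,2]-zt)<.006)
        uv=cv2.findContours(t.astype(np.uint8),cv2.RETR_EXTERNAL,cv2.CHAIN_APPROX_NONE)[0]
        uv=max(uv,key=len).reshape(-1,2).astype(float)
        print(n,kind,np.round(c[j]),s[j,4],"ztop",round(zt*1000,1),"cloud",rect(X[t]),"ray",rect(plane(n,uv,zt)))
E
python3 - <<'E'
from h import *
for n in("top","scene"):
    p=cv2.cvtColor(cv2.imread(f"pics/{n}0.png"),cv2.COLOR_BGR2RGB); d=np.load(f"pics/{n}0d.npy")
    for k in("red","wood"): blobs(n,p,d,k)
    if n=="top": cv2.imwrite("pics/crop_top.png",cv2.resize(cv2.imread("pics/top0.png")[130:330,120:420],None,fx=2.6,fy=2.6,interpolation=cv2.INTER_CUBIC))
    else: cv2.imwrite("pics/crop_sc.png",cv2.resize(cv2.imread("pics/scene0.png")[90:270,120:400],None,fx=2.8,fy=2.8,interpolation=cv2.INTER_CUBIC))
E
```

```text
top red [255. 185.] 1037 ztop 88.3 cloud (array([592.5,  14.4]), (86.3, 52.5), 88.8) ray (array([591.8,  14.4]), (86.1, 51.6), 88.6)
top red [305. 261.] 1020 ztop 46.6 cloud (array([426. , -93.4]), (88.6, 55.2), 38.4) ray (array([426., -93.]), (88.1, 55.0), 38.4)
top wood [237. 110.] 285 ztop 20.0 cloud (array([798.7,  57.2]), (95.3, 17.1), 74.2) ray (array([797.2,  57. ]), (95.2, 16.8), 75.2)
top wood [384. 209.] 276 ztop 61.4 cloud (array([ 538.7, -273.1]), (62.0, 19.3), -4.8) ray (array([ 538.5, -272.1]), (61.7, 17.7), -4.5)
top wood [215. 256.] 278 ztop 61.4 cloud (array([438.7, 106.1]), (63.6, 19.7), 73.4) ray (array([438.7, 105.8]), (63.7, 19.5), 73.3)
top wood [252. 295.] 279 ztop 61.3 cloud (array([354.8,  25.1]), (62.0, 19.6), -4.2) ray (array([355.,  25.]), (62.3, 19.6), -4.2)
scene red [ 18. 107.] 856 ztop 51.9 cloud (array([ 180.6, -649. ]), (205.3, 69.5), 19.4) ray (array([ 240.4, -624.8]), (90.8, 54.5), 7.9)
scene red [217. 155.] 679 ztop 45.2 cloud (array([431.7, -94.3]), (86.7, 53.6), 39.0) ray (array([434.6, -94.7]), (87.0, 54.3), 38.4)
scene red [269. 193.] 866 ztop
[... 798 characters left out ...]
, 7.8), -81.3)
scene wood [507.  81.] 244 ztop -358.2 cloud (array([-170.9, 1324.6]), (47.9, 10.2), -3.0) ray (array([-170. , 1322.5]), (50.0, 16.9), -16.4)
scene wood [257. 127.] 196 ztop 60.0 cloud (array([356.8,  24.4]), (65.1, 18.8), -4.9) ray (array([360.8,  23.8]), (65.7, 18.6), -4.9)
scene wood [292. 148.] 402 ztop 59.2 cloud (array([442.5, 104.2]), (58.6, 21.6), 75.7) ray (array([444.3, 103.7]), (58.8, 22.2), 73.3)
scene wood [150. 197.] 312 ztop 59.9 cloud (array([ 542.3, -273.3]), (62.3, 16.9), -5.9) ray (array([ 544.6, -272.6]), (64.0, 17.5), -4.7)
scene wood [302. 280.] 304 ztop 19.6 cloud (array([803.3,  56.5]), (91.9, 15.4), 74.6) ray (array([804.7,  56.1]), (91.9, 15.4), 75.6)
```

View pics/crop_top.png

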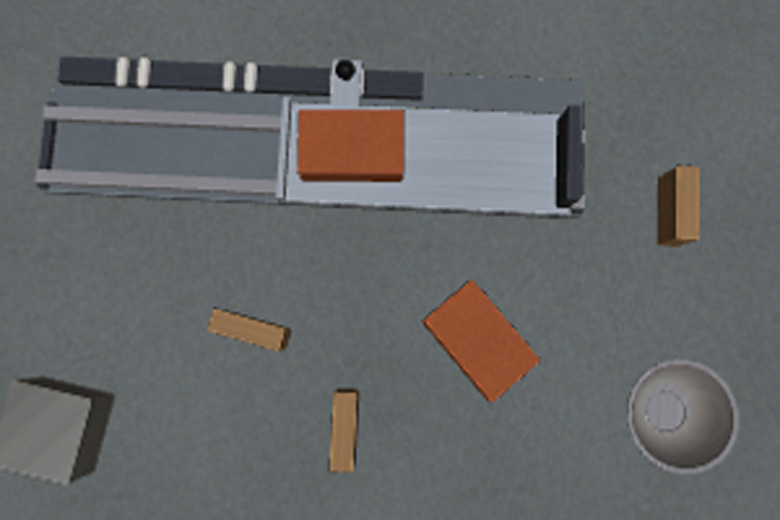

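View pics/crop_sc.png

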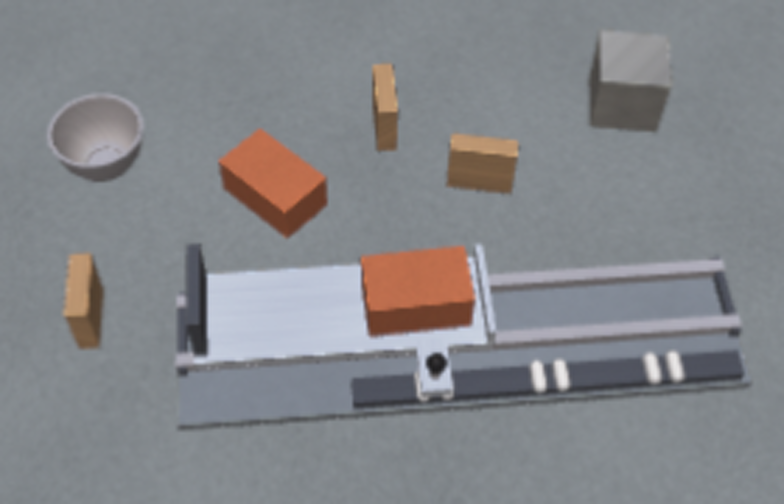

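Spacer look-alikes: top (215,256) at y=+0.105; top (252,295) at y=+0.025; top (384,209) at y=−0.273. The leftmost is (215,256), which is (292,148) in the scene view. All three read about 64x20x60 mm. The crops show it upright and clear of the others. Next I measure the slide and deck.

```bash
cat > deck.py <<'E'
from h import *
def fit(P):
    vx,vy,x0,y0=cv2.fitLine((P[:,:2]*1000).astype(np.float32),cv2.DIST_HUBER,0,.01,.01).ravel()
    return np.array([x0,y0]),np.degrees(np.arctan2(vy,vx))
def deck(n,p,d):
    X=cloud(n,d); hsv=cv2.cvtColor(p,cv2.COLOR_RGB2HSV)
    z=X[...,2]; roi=(abs(X[...,0]-.6)<.12)&(abs(X[...,1])<.3)
    m=(roi&(abs(z-.0425)<.006)&(hsv[...,2]>130)&(hsv[...,1]<70)).astype(np.uint8)
    k,l,s,c=cv2.connectedComponentsWithStats(m); j=1+np.argmax(s[1:,4]); m=(l==j)
    print(n,"deck px",s[j], "z",np.median(z[m])*1000, rect(X[m]))
    cols=np.arange(s[j,0]+4,s[j,0]+s[j,2]-4); near=[];far=[]
    for cc in cols:
        r=np.where(m[:,cc])[0]
        if len(r): near.append((cc,r.max()+.5 )); far.append((cc,r.min()-.5))
    for nm,e in(("rowmax",near),("rowmin",far)):
        P=plane(n,e,.042); print(nm,fit(P), [tuple(np.round(1000*q[:2])) for q in P[::12]])
    pl=roi&(z>.09)&(z<.105)&(hsv[...,2]<90); print("plate top",rect(X[pl]),np.median(z[pl]),pl.sum())
    lp=roi&(z>.056)&(z<.066)&(hsv[...,1]<70); print("lip",rect(X[lp]),lp.sum())
    kn=roi&(z>.066)&(z<.08)&(hsv[...,2]<70)&(X[...,0]>.62); print("knob",rect(X[kn]) if kn.sum()>3 else 0,kn.sum())
if __name__=="__main__":
    for n in("top","scene"):
        p=cv2.cvtColor(cv2.imread(f"pics/{n}0.png"),cv2.COLOR_BGR2RGB); d=np.load(f"pics/{n}0d.npy"); deck(n,p,d)
E
python3 deck.py
```

```text
top deck px [ 230  153  109   59 2881] z 41.733593487313755 (array([607.7, -54.3]), (249.1, 132.0), 85.9)
rowmax (array([541.6842 , -51.80089], dtype=float32), np.float32(85.98563)) [(np.float64(551.0), np.float64(64.0)), (np.float64(548.0), np.float64(36.0)), (np.float64(545.0), np.float64(9.0)), (np.float64(544.0), np.float64(-19.0)), (np.float64(541.0), np.float64(-46.0)), (np.float64(541.0), np.float64(-74.0)), (np.float64(538.0), np.float64(-101.0)), (np.float64(537.0), np.float64(-128.0)), (np.float64(534.0), np.float64(-156.0))]
rowmin (array([630.7053 , -62.94826], dtype=float32), np.float32(85.79178)) [(np.float64(639.0), np.float64(63.0)), (np.float64(638.0), np.float64(35.0)), (np.float64(679.0), np.float64(6.0)), (np.float64(634.0), np.float64(-21.0)), (np.float64(631.0), np.float64(-49.0)), (np.float64(630.0), np.float64(-77.0)), (np.float64(627.0), np.float64(-105.0)), (np.float64(627.0), np.float64(-133.0)), (np.float64(623.0), np.float64(-160.0))]
plate top (array([ 578.5, -170.7]), (79.9, 12.1), -3.1) 0.09629099340902714 221
lip (array([604.8, -45.2]), (245.6, 118.1)
[... 533 characters left out ...]
p.float64(683.0), np.float64(20.0)), (np.float64(645.0), np.float64(56.0))]
rowmin (array([577.8887  , -47.806217], dtype=float32), np.float32(61.991325)) [(np.float64(619.0), np.float64(-171.0)), (np.float64(538.0), np.float64(-135.0)), (np.float64(543.0), np.float64(-106.0)), (np.float64(544.0), np.float64(-76.0)), (np.float64(546.0), np.float64(-46.0)), (np.float64(621.0), np.float64(-27.0)), (np.float64(623.0), np.float64(2.0)), (np.float64(622.0), np.float64(31.0)), (np.float64(552.0), np.float64(75.0))]
plate top (array([ 584.7, -167.1]), (75.8, 10.5), -12.4) 0.09329913673812751 37
lip (array([611.7, -50.7]), (258.1, 125.1), 88.4) 136
knob (array([645.7, -76.8]), (205.7, 8.0), 77.2) 23
```

```bash
cat > go.py <<'E'
# work out shift/turn in tool axes: python3 go.py x y z yawdeg (mm)
import sys
from h import *
from scipy.spatial.transform import Rotation as R
x,y,z,w=map(float,sys.argv[1:5]); s=monitor.sense()
T=R.from_euler("xyz",s["eef_rot"]); G=R.from_euler("xyz",[180,0,w],degrees=True)
dp=T.inv().apply(np.array([x,y,z])/1000-s["position"]); dr=(T.inv()*G).as_rotvec(degrees=True)
print("t",round(s["t"],2),"pos",np.round(s["position"]*1000,1),"rpy",np.round(np.degrees(s["eef_rot"]),1),"F",np.round(s["force"],1),"w",round(s["grip_width"],3))
print("shift mm",np.round(dp*1000,1),"turn deg",np.round(dr,1),"j",np.round(s["qpos"],2))
E
python3 go.py 441 105 120 163.3
```

```text
t 0.1 pos [291.2 580.6 230.5] rpy [-179.9    0.   153.4] F [-0.9  0.3 -0.1] w 1.0
shift mm [-347.1 -357.9  111.1] turn deg [-0.1 -0.  -9.9] j [-1.21  0.33  0.04  1.47 -0.01  1.34 -0.06]
```

```bash
python3 -m jog '[[[-0.02,-0.02,0,0,0,-1,1],[-0.04,-0.042,0.01,0,0,-2,1],[-0.067,-0.07,0.02,0,0,-3,1],[-0.095,-0.098,0.03,0,0,-4,1],[-0.122,-0.126,0.04,0,0,-5,1],[-0.15,-0.155,0.05,0,0,-6,1],[-0.178,-0.183,0.06,0,0,-7,1],[-0.206,-0.212,0.07,0,0,-8,1],[-0.234,-0.241,0.08,0,0,-9,1],[-0.26,-0.268,0.09,0,0,-10,1],[-0.287,-0.296,0.1,0,0,-10,1],[-0.31,-0.32,0.105,0,0,-10,1],[-0.33,-0.34,0.11,0,0,-10,1],[-0.342,-0.353,0.111,0,0,-10,1],[-0.347,-0.358,0.111,0,0,-9.9,1],[-0.347,-0.358,0.111,0,0,-9.9,1],[-0.347,-0.358,0.111,0,0,-9.9,1]]]' 30; python3 go.py 441 105 18 163.3
python3 - <<'E'
from h import *
snap("top","t1"); snap("scene","s1")
E
```

```text
t: 1.52
position: [0.4409, 0.1064, 0.1204]
eef_rot: [3.141, -0.0, 2.85]
force: [0.1, 0.8, 0.9]
grip_width: 0.998
t 1.52 pos [440.9 106.4 120.4] rpy [180.   -0.  163.3] F [0.1 0.8 0.9] w 0.998
shift mm [ -0.5  -1.3 102.4] turn deg [ 0. -0. -0.] j [-0.7   0.02  0.37  2.08 -0.01  1.05  0.95]
```

View pics/s1.png

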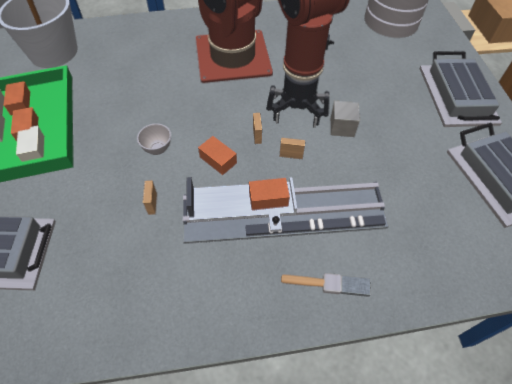

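View pics/t1.png

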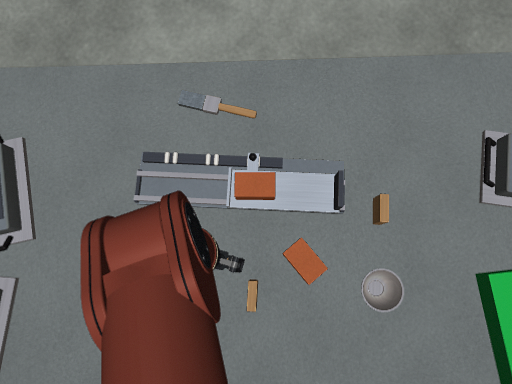

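```bash
python3 -m jog '[[[0,-0.001,0.02,0,0,0,1],[0,-0.001,0.045,0,0,0,1],[0,-0.001,0.07,0,0,0,1],[0,-0.001,0.09,0,0,0,1],[0,-0.001,0.1,0,0,0,1],[0,-0.001,0.102,0,0,0,1],[0,-0.001,0.102,0,0,0,1],[0,-0.001,0.102,0,0,0,0.6],[0,-0.001,0.102,0,0,0,0.6],[0,-0.001,0.102,0,0,0,0.6],[0,-0.001,0.102,0,0,0,0.6],[0,-0.001,0.102,0,0,0,0.6]]]' 30; python3 go.py 441 105 140 163.3
```

```text
t: 2.62
position: [0.4418, 0.105, 0.0196]
eef_rot: [3.14, 0.002, 2.85]
force: [-0.4, 1.1, 7.3]
grip_width: 0.747
t 2.62 pos [441.8 105.   19.6] rpy [1.799e+02 1.000e-01 1.633e+02] F [-0.4  1.1  7.3] w 0.747
shift mm [   0.6   -0.  -120.4] turn deg [ 0.1  0.1 -0. ] j [-0.68  0.18  0.38  2.17 -0.09  0.81  1.03]
```

```bash
python3 go.py 594 -52 160 88.3
```

```text
t 2.62 pos [441.8 105.   19.6] rpy [1.799e+02 1.000e-01 1.633e+02] F [-0.4  1.1  7.3] w 0.747
shift mm [-191.2 -106.3 -140.3] turn deg [ 0.1  0.  75. ] j [-0.68  0.18  0.38  2.17 -0.09  0.81  1.03]
```

```bash
python3 -m jog '[[[0,0,-0.02,0,0,0,0.6],[0,0,-0.05,0,0,0,0.6],[0,0,-0.085,0,0,3,0.6],[-0.01,-0.005,-0.115,0,0,9,0.6],[-0.03,-0.015,-0.135,0,0,15.5,0.6],[-0.055,-0.03,-0.14,0,0,22,0.6],[-0.08,-0.043,-0.14,0,0,29,0.6],[-0.105,-0.057,-0.14,0,0,36,0.6],[-0.13,-0.071,-0.14,0,0,43,0.6],[-0.15,-0.083,-0.14,0,0,50,0.6],[-0.168,-0.093,-0.14,0,0,57,0.6],[-0.182,-0.101,-0.14,0,0,64,0.6],[-0.19,-0.106,-0.14,0,0,71,0.6],[-0.191,-0.106,-0.14,0,0,75,0.6],[-0.191,-0.106,-0.14,0,0,75,0.6],[-0.191,-0.106,-0.14,0,0,75,0.6],[-0.191,-0.106,-0.14,0,0,75,0.6]]]' 30
python3 - <<'E'
from h import *
from deck import deck
p,d=snap("scene","s2"); blobs("scene",p,d,"wood",100); blobs("scene",p,d,"red",100)
cv2.imwrite("pics/s2c.png",cv2.resize(cv2.imread("pics/s2.png")[90:270,150:400],None,fx=3,fy=3,interpolation=cv2.INTER_CUBIC))
p,d=snap("top","t2"); cv2.imwrite("pics/t2c.png",cv2.resize(cv2.imread("pics/t2.png")[90:290,120:400],None,fx=2.8,fy=2.8,interpolation=cv2.INTER_CUBIC))
E
python3 go.py 594 -52 62 88.3
```

```text
t: 4.03
position: [0.593, -0.0515, 0.1585]
eef_rot: [3.142, -0.0, 1.544]
force: [-0.0, 0.2, -0.6]
grip_width: 0.748
scene wood [34. 11.] 109 ztop 248.0 cloud (array([ -14.9, -560.1]), (11.0, 7.2), -68.4) ray (array([ -14.2, -559.8]), (18.7, 11.0), 23.1)
scene wood [493.  19.] 1529 ztop -417.2 cloud (array([-743.1, 1646.8]), (207.0, 152.6), -10.7) ray (array([-736.7, 1653.3]), (186.1, 158.0), -3.7)
scene wood [507.  81.] 243 ztop -356.9 cloud (array([-167.6, 1321.3]), (54.9, 7.8), -6.2) ray (array([-165.6, 1321.7]), (56.4, 15.4), -9.5)
scene wood [149. 197.] 311 ztop 59.6 cloud (array([ 542.1, -273.2]), (63.5, 16.3), -5.4) ray (array([ 544.6, -272.8]), (64.2, 17.2), -5.4)
scene wood [302. 280.] 306 ztop 19.4 cloud (array([803.3,  56.8]), (92.1, 15.4), 75.2) ray (array([804.9,  56.1]), (92.0, 16.0), 75.5)
scene red [ 18. 107.] 846 ztop 51.7 cloud (array([ 181.8, -648. ]), (205.1, 68.1), 19.5) ray (array([ 243. , -624.6]), (96.3, 54.6), 7.8)
scene red [216. 155.] 613 ztop 45.4 cloud (array([431.7, -94.5]), (87.1, 53.9), 39.2) ray (array([435. , -94.3]), (86.8, 55.1), 38.5)
scene red [269. 194.] 859 ztop 87.0 cloud (array([599. ,  12.4]), (86.7, 54.3), 88.7) ray (array([600.9,  11.8]), (85.9, 54.7), 87.7)
t 4.13 pos [593.  -51.5 158.5] rpy [180.   -0.   88.4] F [ 0.7  0.3 -0.7] w 0.748
shift mm [-0.5  1.  96.5] turn deg [ 0.  -0.   0.1] j [-0.52  0.31  0.65  1.72 -0.2   1.18  0.16]
```

View pics/s2c.png

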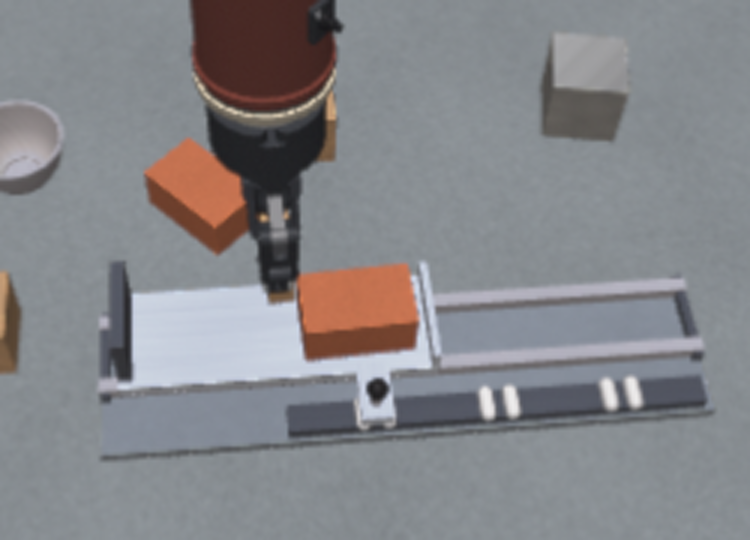

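View pics/t2c.png

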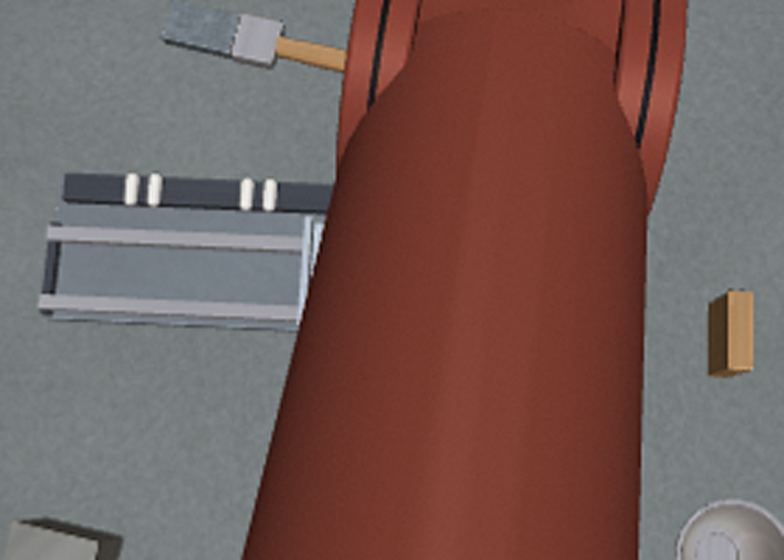

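```bash
python3 -m jog '[[[0,0.001,0.015,0,0,0,0.6],[0,0.001,0.035,0,0,0,0.6],[0,0.001,0.06,0,0,0,0.6],[0,0.001,0.08,0,0,0,0.6],[0,0.001,0.09,0,0,0,0.6],[0,0.001,0.094,0,0,0,0.6],[0,0.001,0.0955,0,0,0,0.6],[0,0.001,0.0955,0,0,0,0.6],[0,0.001,0.0955,0,0,0,0.6]]]' 30; python3 go.py 594 -43 62 88.3;python3 - <<'E'
from h import *
p,d=snap("scene","s3"); 
cv2.imwrite("pics/s3c.png",cv2.resize(cv2.imread("pics/s3.png")[150:250,170:320],None,fx=5,fy=5,interpolation=cv2.INTER_CUBIC))
E
```

```text
t: 4.88
position: [0.595, -0.0521, 0.064]
eef_rot: [3.14, -0.0, 1.541]
force: [-0.4, 0.7, -0.5]
grip_width: 0.743
t 4.88 pos [595.  -52.1  64. ] rpy [179.9  -0.   88.3] F [-0.4  0.7 -0.5] w 0.743
shift mm [ 9.1 -1.2  2. ] turn deg [ 0.1 -0.  -0. ] j [-0.48  0.42  0.61  1.81 -0.28  1.    0.21]
```

View pics/s3c.png

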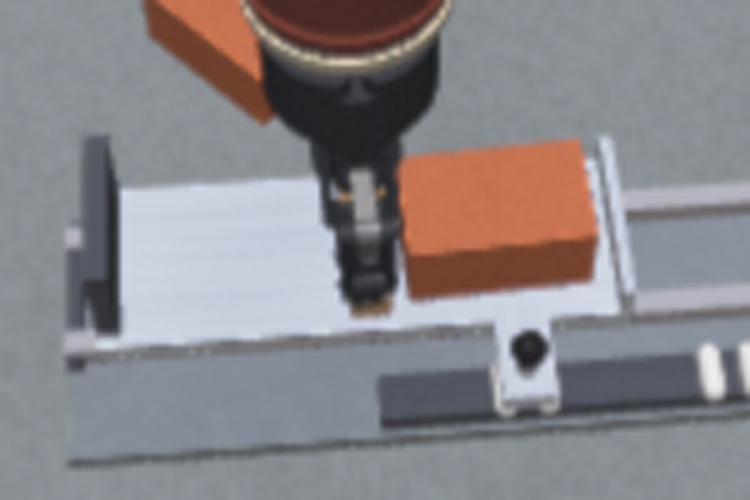

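```bash
python3 -m jog '[[[0.001,0,0.0015,0,0,0,0.6],[0.002,0,0.0015,0,0,0,0.6],[0.003,0,0.0015,0,0,0,0.6],[0.004,0,0.0015,0,0,0,0.6],[0.005,0,0.0015,0,0,0,0.6],[0.006,0,0.0015,0,0,0,0.6],[0.006,0,0.0015,0,0,0,0.6],[0.006,0,0.0015,0,0,0,0.6]]]' 30; python3 go.py 594 -43 62 88.3
```

```text
t: 5.6
position: [0.5947, -0.0462, 0.0617]
eef_rot: [3.141, 0.0, 1.54]
force: [0.4, -1.5, 5.2]
grip_width: 0.742
t 5.6 pos [594.7 -46.2  61.7] rpy [180.    0.   88.3] F [ 0.4 -1.5  5.2] w 0.742
shift mm [ 3.2 -0.8 -0.3] turn deg [ 0.  0. -0.] j [-0.49  0.42  0.61  1.81 -0.28  1.    0.2 ]
```

```bash
python3 -m jog '[[[0.0005,0,0,0,0,0,0.6],[0.001,0,0,0,0,0,0.6],[0.0015,0,0,0,0,0,0.6],[0.002,0,0,0,0,0,0.6],[0.002,0,0,0,0,0,0.6]]]' 30
```

```text
t: 6.02
position: [0.5948, -0.0445, 0.0617]
eef_rot: [3.141, 0.0, 1.54]
force: [0.2, -3.1, 5.7]
grip_width: 0.745
```

```bash
python3 -m jog '[[[0.0005,0,-0.0003,0,0,0,0.6],[0.001,0,-0.0003,0,0,0,0.6],[0.001,0,-0.0003,0,0,0,0.6]]]' 30;  python3 - <<'E'
from h import *
p,d=snap("scene","s4"); blobs("scene",p,d,"red",300)
cv2.imwrite("pics/s4c.png",cv2.resize(cv2.imread("pics/s4.png")[150:250,170:320],None,fx=5,fy=5,interpolation=cv2.INTER_CUBIC))
E
```

```text
t: 6.27
position: [0.5945, -0.0436, 0.0617]
eef_rot: [3.141, 0.001, 1.54]
force: [0.0, -4.3, 2.9]
grip_width: 0.747
scene red [ 18. 107.] 853 ztop 51.8 cloud (array([ 181.5, -648.1]), (206.0, 68.2), 19.1) ray (array([ 241.2, -624.9]), (92.5, 54.6), 7.7)
scene red [214. 154.] 475 ztop 45.2 cloud (array([432.2, -94. ]), (84.9, 53.6), 38.6) ray (array([435.4, -94.2]), (86.9, 52.7), 37.2)
scene red [270. 194.] 751 ztop 86.9 cloud (array([598.7,  15.2]), (80.4, 54.4), 89.4) ray (array([601.4,  14.9]), (79.6, 54.8), 88.3)
```

View pics/s4c.png

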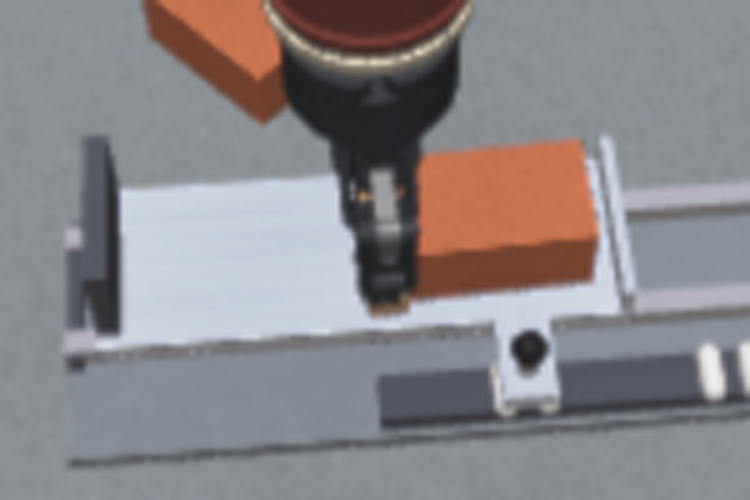

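```bash
python3 -m jog '[[[0,0,0,0,0,0,0.8],[0,0,0,0,0,0,0.9],[0,0,0,0,0,0,1],[0,0,0,0,0,0,1],[0,0,-0.01,0,0,0,1],[0,0,-0.03,0,0,0,1],[0,0,-0.06,0,0,0,1],[0,0,-0.09,0,0,0,1],[0,0,-0.11,0,0,0,1],[0,0,-0.11,0,0,0,1]]]' 30;  python3 - <<'E'
from h import *
p,d=snap("scene","s5"); blobs("scene",p,d,"red",300); blobs("scene",p,d,"wood",100)
cv2.imwrite("pics/s5c.png",cv2.resize(cv2.imread("pics/s5.png")[150:250,170:320],None,fx=5,fy=5,interpolation=cv2.INTER_CUBIC))
E
python3 go.py 428.5 -93.5 120 38.4
```

```text
t: 7.15
position: [0.5968, -0.0434, 0.1771]
eef_rot: [3.135, -0.001, 1.54]
force: [0.9, -0.8, 0.5]
grip_width: 1.001
scene red [ 18. 107.] 852 ztop 52.0 cloud (array([ 181.1, -648.1]), (204.2, 67.5), 19.1) ray (array([ 241.8, -624.6]), (93.3, 54.6), 7.8)
scene red [217. 155.] 674 ztop 45.3 cloud (array([432. , -94.7]), (86.1, 54.3), 37.3) ray (array([435. , -94.5]), (87.0, 54.1), 37.7)
scene red [269. 194.] 829 ztop 87.0 cloud (array([598.8,  13.9]), (82.5, 53.5), 87.8) ray (array([601.5,  13.6]), (82.2, 54.9), 88.3)
scene wood [34. 11.] 111 ztop 247.0 cloud (array([ -15.2, -560.6]), (10.7, 6.1), -81.7) ray (array([ -14.5, -559.9]), (22.1, 11.0), 23.1)
scene wood [493.  19.] 1527 ztop -417.5 cloud (array([-738.8, 1649.3]), (195.7, 159.6), -6.3) ray (array([-737.6, 1651.5]), (187.3, 160.6), -4.3)
scene wood [507.  81.] 245 ztop -355.0 cloud (array([-172.4, 1323.3]), (33.2, 12.7), -2.8) ray (array([-170. , 1323.2]), (42.0, 10.3), -9.7)
scene wood [150. 197.] 312 ztop 59.5 cloud (array([ 543.6, -273.4]), (61.5, 16.6), -5.0) ray (array([ 544.6, -272.7]), (64.3, 17.5), -5.1)
scene wood [247. 198.] 218 ztop 101.8 cloud (array([610.1, -41.3]), (39.3, 19.9), -1.5) ray (array([611.3, -41.5]), (40.7, 19.7), -1.7)
scene wood [302. 280.] 304 ztop 20.0 cloud (array([803.3,  56.8]), (92.5, 15.6), 74.4) ray (array([804.9,  56. ]), (92.0, 15.4), 74.4)
t 7.2 pos [595.9 -43.1 174.7] rpy [ 1.797e+02 -1.000e-01  8.830e+01] F [ 0.2  0.5 -0.1] w 1.001
shift mm [ -55.5 -166.    53.9] turn deg [ 0.2 -0.2 49.9] j [-0.54  0.3   0.66  1.7  -0.19  1.2   0.13]
```

View pics/s5c.png

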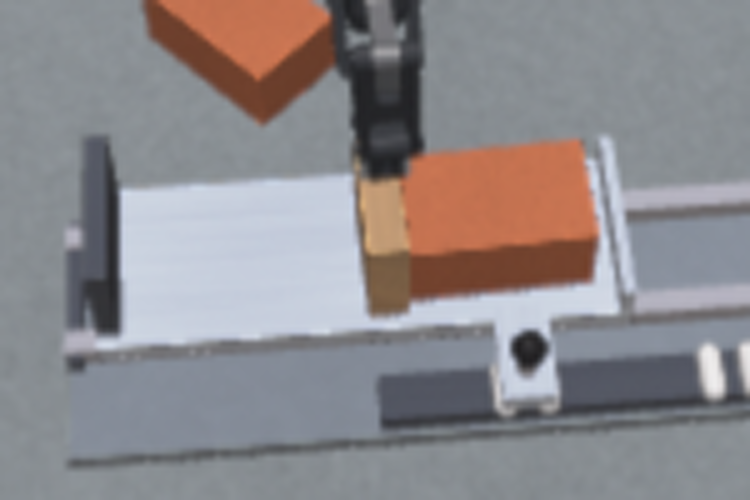

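```bash
python3 -m jog '[[[-0.005,-0.015,0,0,0,5,1],[-0.013,-0.04,0.005,0,0,11,1],[-0.024,-0.072,0.015,0,0,18,1],[-0.034,-0.103,0.025,0,0,25,1],[-0.043,-0.13,0.035,0,0,32,1],[-0.05,-0.15,0.045,0,0,39,1],[-0.0545,-0.162,0.052,0,0,45,1],[-0.0555,-0.166,0.054,0,0,50,1],[-0.0555,-0.166,0.054,0,0,50,1],[-0.0555,-0.166,0.054,0,0,50,1]]]' 40; python3 go.py 429 -93.5 8 38.4
```

```text
t: 8.03
position: [0.4266, -0.0933, 0.1175]
eef_rot: [-3.141, 0.0, 0.671]
force: [0.7, -0.1, -0.8]
grip_width: 0.995
t 8.03 pos [426.6 -93.3 117.5] rpy [-180.     0.    38.4] F [ 0.7 -0.1 -0.8] w 0.995
shift mm [  1.7   1.7 109.5] turn deg [-0.  0.  0.] j [-0.64 -0.04  0.76  2.13  0.04  1.05 -0.81]
```

```bash
python3 -m jog '[[[0.001,0.001,0.02,0,0,0,1],[0.001,0.001,0.045,0,0,0,1],[0.001,0.001,0.07,0,0,0,1],[0.001,0.001,0.09,0,0,0,1],[0.001,0.001,0.104,0,0,0,1],[0.001,0.001,0.109,0,0,0,1],[0.001,0.001,0.109,0,0,0,1],[0.001,0.001,0.109,0,0,0,0.5],[0.001,0.001,0.109,0,0,0,0.5],[0.001,0.001,0.109,0,0,0,0.5],[0.001,0.001,0.109,0,0,0,0.5],[0.001,0.001,0.109,0,0,0,0.5]]]' 50; python3 go.py 589 -109 170 88.3
```

```text
t: 9.03
position: [0.4291, -0.0934, 0.0097]
eef_rot: [3.141, -0.002, 0.669]
force: [-1.9, 1.2, 5.0]
grip_width: 0.65
t 9.03 pos [429.1 -93.4   9.7] rpy [ 1.80e+02 -1.00e-01  3.83e+01] F [-1.9  1.2  5. ] w 0.65
shift mm [ 116.1  111.4 -160. ] turn deg [  0.1  -0.1 -50. ] j [-0.59  0.2   0.76  2.22 -0.2   0.79 -0.6 ]
```

```bash
python3 go.py 592.8 -106.6 150 88.3; python3 -m jog '[[[0,0,-0.015,0,0,0,0.5],[0,0,-0.04,0,0,0,0.5],[0,0,-0.075,0,0,-3,0.5],[0.005,0.005,-0.105,0,0,-9,0.5],[0.02,0.02,-0.13,0,0,-16,0.5],[0.04,0.038,-0.14,0,0,-23,0.5],[0.06,0.057,-0.14,0,0,-30,0.5],[0.08,0.076,-0.14,0,0,-37,0.5],[0.1,0.095,-0.14,0,0,-43,0.5],[0.112,0.105,-0.14,0,0,-48,0.5],[0.12,0.111,-0.14,0,0,-50,0.5],[0.12,0.111,-0.14,0,0,-50,0.5],[0.12,0.111,-0.14,0,0,-50,0.5]]]' 50; python3 go.py 592.8 -106.6 52.5 88.3
python3 - <<'E'
from h import *
p,d=snap("scene","s6"); cv2.imwrite("pics/s6c.png",cv2.resize(cv2.imread("pics/s6.png")[130:250,150:330],None,fx=4,fy=4,interpolation=cv2.INTER_CUBIC))
E
```

```text
t 9.03 pos [429.1 -93.4   9.7] rpy [ 1.80e+02 -1.00e-01  3.83e+01] F [-1.9  1.2  5. ] w 0.65
shift mm [ 120.6  111.9 -140. ] turn deg [  0.1  -0.1 -50. ] j [-0.59  0.2   0.76  2.22 -0.2   0.79 -0.6 ]
t: 10.12
position: [0.5908, -0.1066, 0.1486]
eef_rot: [-3.141, 0.0, 1.539]
force: [0.5, 0.2, -4.2]
grip_width: 0.65
t 10.12 pos [ 590.8 -106.6  148.6] rpy [-180.     0.    88.2] F [ 0.5  0.2 -4.2] w 0.65
shift mm [ 0.1  2.  96.1] turn deg [-0.   0.  -0.1] j [-0.49  0.35  0.73  1.72 -0.25  1.17  0.28]
```

View pics/s6c.png

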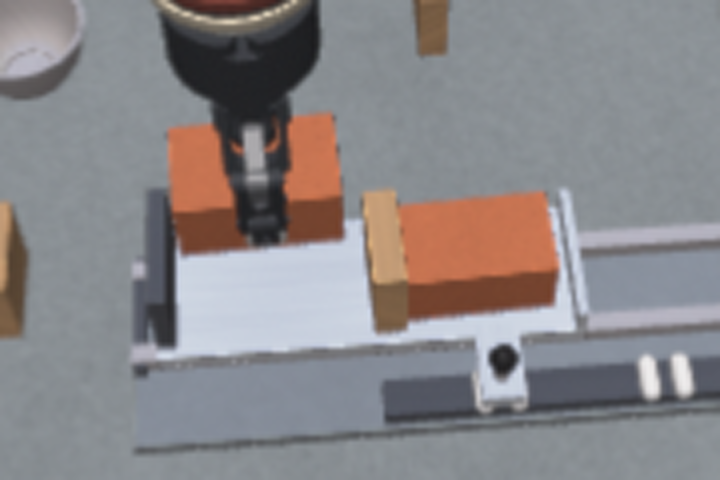

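Run:
```python
from h import *
print(plane("scene",[(233.3,158.6),(235.6,175.5),(192.2,162.0),(194.5,179.5)],.184).round(4))
print(plane("scene",[(250,193.5)],.102), plane("scene",[(251.2,199.2)],.087))
```

```text
[[ 0.5709 -0.0632  0.184 ]
 [ 0.616  -0.0641  0.184 ]
 [ 0.5668 -0.1519  0.184 ]
 [ 0.6133 -0.1504  0.184 ]]
[[ 0.61317708 -0.03313692  0.102     ]] [[ 0.61953521 -0.03132415  0.087     ]]
```

```bash
python3 -m jog '[[[0,0.002,0.015,0,0,0,0.5],[0,0.002,0.035,0,0,0,0.5],[0,0.002,0.06,0,0,0,0.5],[0,0.002,0.08,0,0,0,0.5],[0,0.002,0.09,0,0,0,0.5],[0,0.002,0.094,0,0,0,0.5],[0,0.002,0.0955,0,0,0,0.5],[0,0.002,0.0955,0,0,0,0.5],[0,0.002,0.0955,0,0,0,0.5]]]' 50; python3 go.py 593.1 -98.6 52 88.3
python3 - <<'E'
from h import *
p,d=snap("scene","s7"); cv2.imwrite("pics/s7c.png",cv2.resize(cv2.imread("pics/s7.png")[150:250,170:320],None,fx=5,fy=5,interpolation=cv2.INTER_CUBIC))
E
```

```text
t: 10.92
position: [0.5939, -0.1067, 0.0544]
eef_rot: [3.14, -0.0, 1.54]
force: [0.1, -0.4, -3.2]
grip_width: 0.647
t 10.92 pos [ 593.9 -106.7   54.4] rpy [179.9  -0.   88.3] F [ 0.1 -0.4 -3.2] w 0.647
shift mm [ 8.1 -1.1  2.4] turn deg [ 0.1 -0.  -0. ] j [-0.44  0.46  0.68  1.8  -0.34  1.    0.35]
```

View pics/s7c.png

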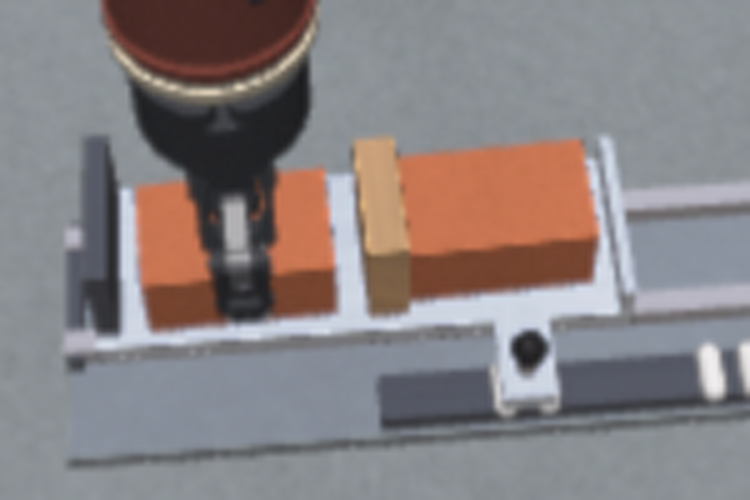

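```bash
python3 -m jog '[[[0.001,0,0.001,0,0,0,0.5],[0.003,0,0.0018,0,0,0,0.5],[0.005,0,0.0018,0,0,0,0.5],[0.007,0,0.0018,0,0,0,0.5],[0.0085,0,0.0018,0,0,0,0.5],[0.009,0,0.0018,0,0,0,0.5],[0.009,0,0.0018,0,0,0,0.5],[0.009,0,0.0018,0,0,0,0.5]]]' 50
python3 - <<'E'
from h import *
p,d=snap("scene","s8"); cv2.imwrite("pics/s8c.png",cv2.resize(cv2.imread("pics/s8.png")[150:250,170:320],None,fx=5,fy=5,interpolation=cv2.INTER_CUBIC))
E
```

```text
t: 11.63
position: [0.5939, -0.0979, 0.0518]
eef_rot: [3.141, 0.0, 1.54]
force: [0.1, -2.8, 4.4]
grip_width: 0.646
```

View pics/s8c.png

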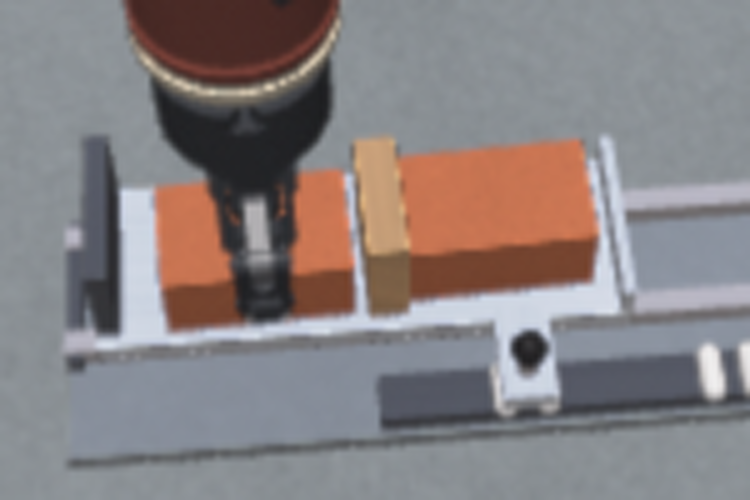

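```bash
python3 -m jog '[[[0.001,0,-0.0004,0,0,0,0.5],[0.002,0,-0.0004,0,0,0,0.5],[0.003,0,-0.0004,0,0,0,0.5],[0.003,0,-0.0004,0,0,0,0.5]]]' 50;python3 -m jog '[[[0.0005,0,0,0,0,0,0.5],[0.001,0,0,0,0,0,0.5],[0.001,0,0,0,0,0,0.5]]]' 50
python3 - <<'E'
from h import *
p,d=snap("scene","s9"); cv2.imwrite("pics/s9c.png",cv2.resize(cv2.imread("pics/s9.png")[150:250,170:320],None,fx=5,fy=5,interpolation=cv2.INTER_CUBIC))
E
```

```text
t: 12.02
position: [0.5936, -0.0948, 0.0519]
eef_rot: [3.141, 0.0, 1.54]
force: [-0.4, -5.1, 3.4]
grip_width: 0.649
t: 12.27
position: [0.5936, -0.0939, 0.0518]
eef_rot: [3.142, 0.0, 1.54]
force: [0.1, -4.7, 4.3]
grip_width: 0.648
```

View pics/s9c.png

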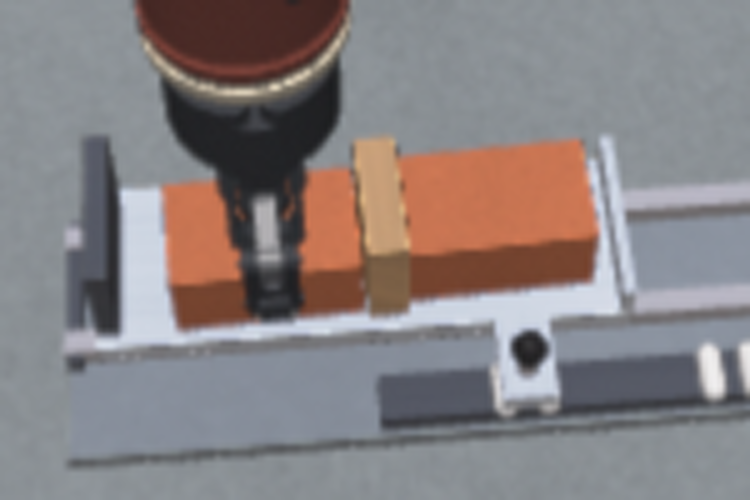

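Run:
```python
import cv2
cv2.imwrite("pics/s9z.png",cv2.resize(cv2.imread("pics/s9.png")[175:220,195:260],None,fx=12,fy=12,interpolation=cv2.INTER_NEAREST))
```

```text
(no output)
```

View pics/s9z.png

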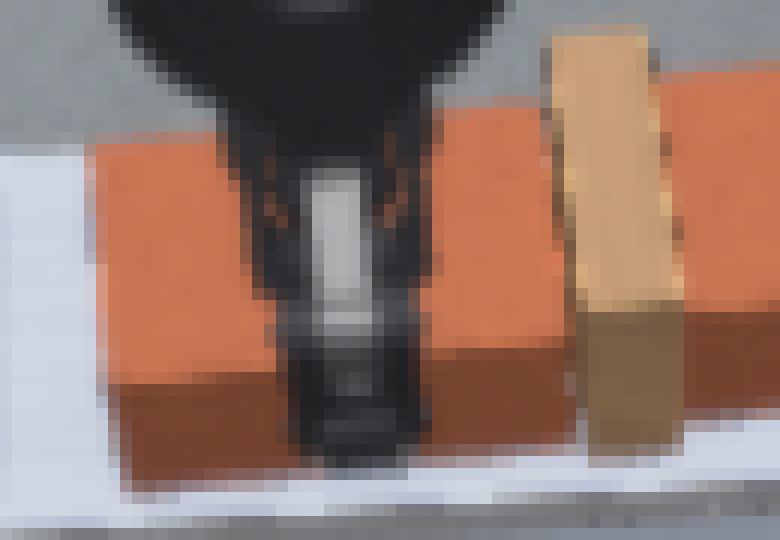

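```bash
python3 -m jog '[[[0.0005,0,-0.0004,0,0,0,0.5],[0.001,0,-0.0004,0,0,0,0.5],[0.001,0,-0.0004,0,0,0,0.5]]]' 50;python3 -m jog '[[[0.0005,0,0,0,0,0,0.5],[0.001,0,0,0,0,0,0.5],[0.001,0,0,0,0,0,0.5]]]' 50
python3 - <<'E'
from h import *
p,d=snap("scene","s10"); cv2.imwrite("pics/s10z.png",cv2.resize(cv2.imread("pics/s10.png")[175:220,195:260],None,fx=12,fy=12,interpolation=cv2.INTER_NEAREST))
E
```

```text
t: 12.57
position: [0.5934, -0.0925, 0.0519]
eef_rot: [-3.141, 0.0, 1.541]
force: [-0.5, -3.8, 0.4]
grip_width: 0.645
t: 12.82
position: [0.5934, -0.0915, 0.0519]
eef_rot: [-3.141, 0.0, 1.541]
force: [0.3, -4.6, -0.8]
grip_width: 0.648
```

View pics/s10z.png

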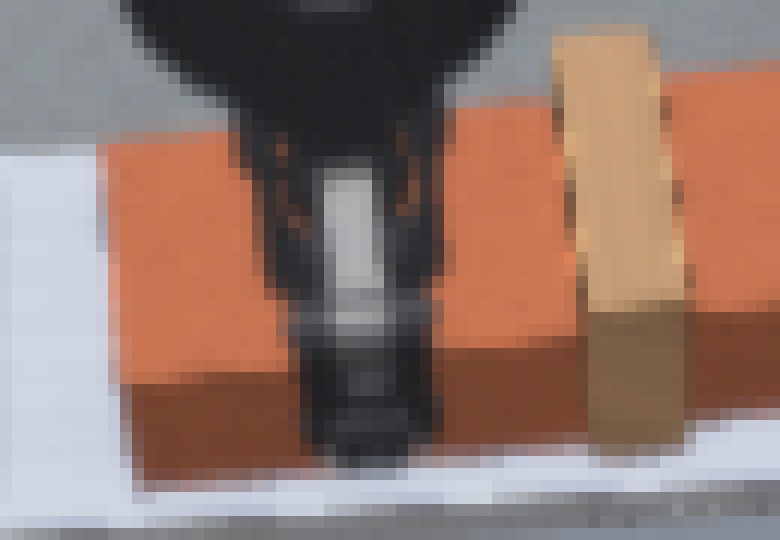

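```bash
python3 -m jog '[[[0,0,0,0,0,0,0.75],[0,0,0,0,0,0,0.9],[0,0,0,0,0,0,1],[0,0,0,0,0,0,1],[0,0,-0.01,0,0,0,1],[0,0,-0.03,0,0,0,1],[0,0,-0.055,0,0,0,1],[0,0,-0.075,0,0,0,1],[0,0,-0.08,0,0,0,1],[0,0,-0.08,0,0,0,1]]]' 30;  python3 - <<'E'
from h import *
p,d=snap("scene","s11"); blobs("scene",p,d,"red",300); blobs("scene",p,d,"wood",100)
cv2.imwrite("pics/s11c.png",cv2.resize(cv2.imread("pics/s11.png")[150:250,170:320],None,fx=5,fy=5,interpolation=cv2.INTER_CUBIC))
E
python3 go.py 594.6 -42.5 130 88.3
```

```text
t: 13.7
position: [0.5949, -0.0916, 0.1344]
eef_rot: [3.138, -0.001, 1.541]
force: [0.9, -0.5, -0.3]
grip_width: 0.999
scene red [ 18. 107.] 840 ztop 51.8 cloud (array([ 181.8, -648.1]), (202.6, 68.7), 19.3) ray (array([ 241.6, -624.7]), (93.3, 54.6), 7.8)
scene red [270. 193.] 821 ztop 87.1 cloud (array([598. ,  14.9]), (83.4, 54.5), 88.0) ray (array([600.8,  14.5]), (83.2, 53.9), 88.0)
scene red [224. 201.] 664 ztop 86.9 cloud (array([598.7, -93.3]), (84.8, 52.9), 87.6) ray (array([600.3, -93.4]), (84.5, 54.3), 87.9)
scene wood [34. 11.] 109 ztop 247.3 cloud (array([ -15.7, -560.4]), (10.4, 6.6), -62.1) ray (array([ -15.3, -559.9]), (18.6, 10.5), 32.9)
scene wood [493.  19.] 1530 ztop -417.2 cloud (array([-739.9, 1652.1]), (193.8, 159.0), -2.8) ray (array([-737.1, 1650.7]), (185.8, 163.3), -3.7)
scene wood [507.  81.] 244 ztop -360.8 cloud (array([-172.2, 1321.4]), (45.8, 17.2), -11.3) ray (array([-170.9, 1321.6]), (54.8, 19.0), -29.1)
scene wood [257. 127.] 199 ztop 60.2 cloud (array([357.7,  24.1]), (62.3, 18.7), -4.4) ray (array([359.5,  23.9]), (62.8, 18.6), -4.9)
scene wood [247. 194.] 305 ztop 101.9 cloud (array([598. , -39.9]), (63.9, 19.8), -1.6) ray (array([600.1, -40.2]), (64.4, 19.8), -1.8)
scene wood [150. 197.] 312 ztop 59.5 cloud (array([ 542.5, -273.3]), (62.3, 16.7), -5.4) ray (array([ 544.5, -272.8]), (64.2, 17.2), -5.4)
scene wood [302. 280.] 305 ztop 19.6 cloud (array([803.5,  56.6]), (92.2, 15.2), 74.8) ray (array([805.1,  56. ]), (92.0, 16.0), 74.7)
t 13.75 pos [594.  -91.4 132.8] rpy [179.9  -0.   88.3] F [ 1.   0.3 -0.5] w 0.999
shift mm [48.9 -0.9  2.9] turn deg [ 0.1 -0.  -0. ] j [-0.51  0.36  0.72  1.74 -0.26  1.14  0.27]
```

View pics/s11c.png

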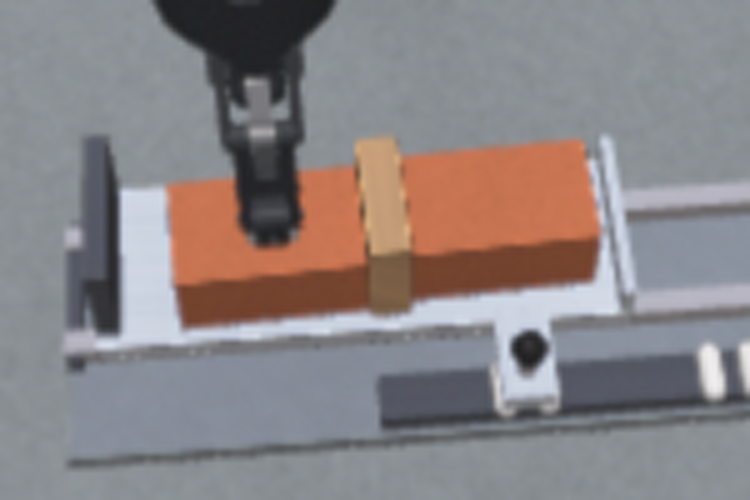

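```bash
python3 -m jog '[[[0.01,-0.001,0,0,0,0,1],[0.025,-0.001,0,0,0,0,1],[0.04,-0.001,0,0,0,0,1],[0.047,-0.001,0,0,0,0,1],[0.049,-0.001,0,0,0,0,1],[0.049,-0.001,0.01,0,0,0,1],[0.049,-0.001,0.03,0,0,0,1],[0.049,-0.001,0.05,0,0,0,1],[0.049,-0.001,0.062,0,0,0,1],[0.049,-0.001,0.067,0,0,0,1],[0.049,-0.001,0.067,0,0,0,1],[0.049,-0.001,0.067,0,0,0,1]]]' 30; python3 go.py 594.8 -42.3 66 88.3
```

```text
t: 14.75
position: [0.5943, -0.0432, 0.0654]
eef_rot: [3.141, 0.0, 1.54]
force: [0.4, -0.3, -0.5]
grip_width: 1.004
t 14.75 pos [594.3 -43.2  65.4] rpy [180.    0.   88.2] F [ 0.4 -0.3 -0.5] w 1.004
shift mm [ 0.9  0.5 -0.6] turn deg [ 0.   0.  -0.1] j [-0.55  0.43  0.68  1.81 -0.31  1.01  0.22]
```

```bash
python3 -m jog '[[[0.0007,0.0005,0,0,0,0,0.9],[0.0007,0.0005,0,0,0,0,0.6],[0.0007,0.0005,0,0,0,0,0.6],[0.0007,0.0005,0,0,0,0,0.6],[0.0007,0.0005,0,0,0,0,0.6],[0.0007,0.0005,0,0,0,0,0.6]]]' 30; python3 -m jog '[[[0,0,-0.003,0,0,0,0.6],[0,0,-0.007,0,0,0,0.6],[0,0,-0.012,0,0,0,0.6],[0,0,-0.018,0,0,0,0.6],[0,0,-0.025,0,0,0,0.6],[0,0,-0.032,0,0,0,0.6],[0,0,-0.04,0,0,0,0.6],[0,0,-0.05,0,0,0,0.6],[0,0,-0.06,0,0,0,0.6],[0,0,-0.075,0,0,0,0.6],[0,0,-0.085,0,0,0,0.6],[0,0,-0.09,0,0,0,0.6],[0,0,-0.09,0,0,0,0.6]]]'
python3 - <<'E'
from h import *
p,d=snap("scene","s12"); blobs("scene",p,d,"red",300)
cv2.imwrite("pics/s12c.png",cv2.resize(cv2.imread("pics/s12.png")[110:260,160:360],None,fx=4,fy=4,interpolation=cv2.INTER_CUBIC))
E
python3 go.py 441 105 160 163.3
```

```text
t: 15.25
position: [0.5954, -0.0418, 0.0662]
eef_rot: [3.14, -0.0, 1.541]
force: [-0.4, -0.3, 6.0]
grip_width: 0.745
t: 16.33
position: [0.5954, -0.042, 0.1566]
eef_rot: [3.139, -0.0, 1.541]
force: [-0.1, -0.1, 0.3]
grip_width: 0.744
scene red [ 18. 107.] 848 ztop 51.9 cloud (array([ 181.4, -647.8]), (203.9, 67.2), 19.1) ray (array([ 241.3, -624.7]), (92.5, 54.5), 7.8)
scene red [270. 194.] 811 ztop 86.9 cloud (array([598.7,  13.2]), (85.8, 53.2), 88.7) ray (array([601. ,  12.9]), (85.4, 54.4), 88.0)
scene red [223. 199.] 835 ztop 87.1 cloud (array([598.2, -94.3]), (82.1, 53.3), 87.4) ray (array([600.1, -94.3]), (81.8, 54.4), 87.6)
t 16.38 pos [594.9 -41.8 155.6] rpy [179.9  -0.   88.3] F [-0.7  0.9 -1.4] w 0.741
shift mm [ 142.1 -158.3   -4.5] turn deg [  0.1   0.  -75. ] j [-0.59  0.33  0.72  1.73 -0.23  1.17  0.16]
```

View pics/s12c.png

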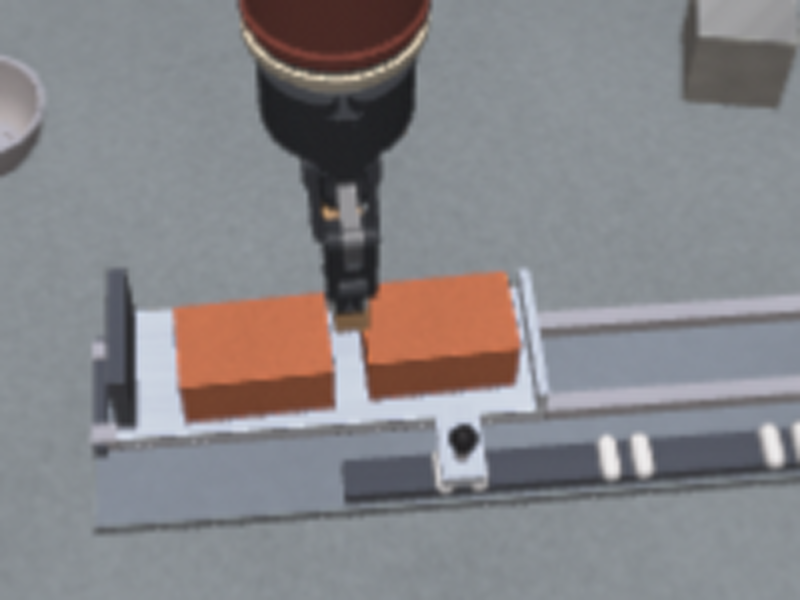

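```bash
python3 -m jog '[[[0.01,-0.01,-0.005,0,0,-5,0.6],[0.028,-0.031,-0.005,0,0,-11,0.6],[0.05,-0.056,-0.005,0,0,-18,0.6],[0.07,-0.078,-0.005,0,0,-25,0.6],[0.09,-0.1,-0.005,0,0,-32,0.6],[0.108,-0.12,-0.005,0,0,-39,0.6],[0.122,-0.136,-0.005,0,0,-46,0.6],[0.134,-0.149,-0.005,0,0,-53,0.6],[0.14,-0.156,-0.005,0,0,-60,0.6],[0.142,-0.158,-0.005,0,0,-67,0.6],[0.142,-0.158,-0.005,0,0,-73,0.6],[0.142,-0.158,-0.005,0,0,-75,0.6],[0.142,-0.158,-0.005,0,0,-75,0.6]]]'; python3 go.py 441 105 25 163.3
```

```text
t: 17.47
position: [0.4405, 0.1048, 0.1595]
eef_rot: [-3.141, -0.001, 2.852]
force: [-0.1, -0.0, -0.9]
grip_width: 0.744
t 17.47 pos [440.5 104.8 159.5] rpy [-180.    -0.   163.4] F [-0.1 -0.  -0.9] w 0.744
shift mm [ -0.6   0.4 134.5] turn deg [-0.  -0.   0.1] j [-0.85 -0.04  0.52  2.04  0.02  1.14  0.93]
```

```bash
python3 -m jog '[[[0,0,0.02,0,0,0,0.6],[0,0,0.045,0,0,0,0.6],[0,0,0.075,0,0,0,0.6],[0,0,0.1,0,0,0,0.6],[0,0,0.12,0,0,0,0.6],[0,0,0.129,0,0,0,0.6],[0,0,0.133,0,0,0,0.6],[0,0,0.1345,0,0,0,0.6],[0,0,0.1345,0,0,0,0.6],[0,0,0.1345,0,0,0,0.6]]]'; python3 go.py 441 105 24.5 163.3
```

```text
t: 18.3
position: [0.4418, 0.1052, 0.0266]
eef_rot: [3.14, 0.001, 2.849]
force: [0.7, 0.1, 0.6]
grip_width: 0.742
t 18.3 pos [441.8 105.2  26.6] rpy [1.799e+02 1.000e-01 1.632e+02] F [0.7 0.1 0.6] w 0.742
shift mm [ 0.7 -0.4  2.1] turn deg [ 0.1  0.1 -0.1] j [-0.82  0.17  0.53  2.17 -0.12  0.83  1.06]
```

```bash
python3 -m jog '[[[0,0,0.001,0,0,0,0.6],[0,0,0.0018,0,0,0,0.6],[0,0,0.0018,0,0,0,0.6]]]'; python3 go.py 441 105 24.5 163.3
```

```text
t: 18.55
position: [0.4413, 0.1051, 0.0242]
eef_rot: [3.141, 0.0, 2.85]
force: [-0.3, -0.2, 1.2]
grip_width: 0.745
t 18.55 pos [441.3 105.1  24.2] rpy [180.    0.  163.3] F [-0.3 -0.2  1.2] w 0.745
shift mm [ 0.3 -0.1 -0.3] turn deg [ 0.  0. -0.] j [-0.82  0.18  0.53  2.17 -0.12  0.82  1.06]
```

```bash
python3 -m jog '[[[0,0,0,0,0,0,0.8],[0,0,0,0,0,0,0.9],[0,0,0,0,0,0,1],[0,0,0,0,0,0,1],[0,0,-0.01,0,0,0,1],[0,0,-0.03,0,0,0,1],[0,0,-0.06,0,0,0,1],[0,0,-0.095,0,0,0,1],[0,0,-0.13,0,0,0,1],[0,0,-0.145,0,0,0,1],[0,0,-0.15,0,0,0,1],[0,0,-0.15,0,0,0,1]]]'; python3 go.py 576.5 -215 170 85.8
```

```text
t: 19.55
position: [0.4418, 0.1051, 0.1755]
eef_rot: [3.139, 0.002, 2.849]
force: [-0.1, 0.4, -0.9]
grip_width: 1.002
t 19.55 pos [441.8 105.1 175.5] rpy [1.799e+02 1.000e-01 1.633e+02] F [-0.1  0.4 -0.9] w 1.002
shift mm [-221.2 -267.7    5.2] turn deg [ 0.2 -0.  77.5] j [-0.87 -0.06  0.53  2.02  0.03  1.17  0.92]
```

```bash
python3 -m jog '[[[-0.01,-0.012,0,0,0,5,0.5],[-0.028,-0.034,0,0,0,11,0],[-0.05,-0.06,0,0,0,18,0],[-0.073,-0.088,0,0,0,25,0],[-0.096,-0.116,0,0,0,32,0],[-0.12,-0.145,0,0,0,39,0],[-0.143,-0.173,0,0,0,46,0],[-0.165,-0.2,0,0,0,53,0],[-0.187,-0.226,0,0,0,60,0],[-0.205,-0.248,0,0,0,67,0],[-0.216,-0.261,0.005,0,0,73,0],[-0.221,-0.268,0.005,0,0,77.5,0],[-0.221,-0.268,0.005,0,0,77.5,0],[-0.221,-0.268,0.005,0,0,77.5,0]]]'; python3 go.py 576.5 -215 72 85.8
python3 - <<'E'
from h import *
p,d=snap("scene","s13"); blobs("scene",p,d,"red",300);blobs("scene",p,d,"wood",150)
cv2.imwrite("pics/s13c.png",cv2.resize(cv2.imread("pics/s13.png")[90:260,120:360],None,fx=3.3,fy=3.3,interpolation=cv2.INTER_CUBIC))
E
```

```text
t: 20.72
position: [0.5745, -0.2156, 0.1673]
eef_rot: [-3.139, 0.001, 1.498]
force: [-0.6, -0.8, 0.3]
grip_width: 0.002
t 20.72 pos [ 574.5 -215.6  167.3] rpy [-179.8    0.    85.8] F [-0.6 -0.8  0.3] w 0.002
shift mm [ 0.9  2.2 95.3] turn deg [-0.2  0.   0. ] j [-0.41  0.41  0.89  1.67 -0.33  1.23  0.49]
scene red [ 18. 107.] 848 ztop 51.9 cloud (array([ 180.8, -648.5]), (205.2, 68.3), 19.2) ray (array([ 242.8, -624.6]), (95.4, 54.7), 7.7)
scene red [269. 194.] 831 ztop 87.1 cloud (array([598.9,  13.2]), (85.6, 53.0), 87.7) ray (array([601.2,  12.9]), (85.4, 54.7), 88.0)
scene red [223. 199.] 819 ztop 87.0 cloud (array([597.7, -94.3]), (82.1, 53.9), 88.5) ray (array([600.4, -94.3]), (81.7, 54.6), 88.3)
scene wood [493.  19.] 1528 ztop -417.6 cloud (array([-741.3, 1651.1]), (189.9, 155.4), -5.8) ray (array([-737.5, 1651.6]), (186.0, 162.6), -3.7)
scene wood [507.  81.] 243 ztop -358.0 cloud (array([-172.1, 1324.3]), (46.4, 12.9), 3.1) ray (array([-170.3, 1323. ]), (47.8, 15.4), 1.1)
scene wood [257. 127.] 194 ztop 60.3 cloud (array([357.7,  24. ]), (63.8, 18.5), -4.6) ray (array([360.9,  23.7]), (65.4, 18.6), -4.9)
scene wood [291. 148.] 397 ztop 59.0 cloud (array([443. , 104.1]), (59.4, 19.4), 73.5) ray (array([444.9, 103.5]), (59.1, 21.7), 74.2)
scene wood [150. 197.] 312 ztop 59.7 cloud (array([ 542.2, -272.9]), (63.2, 16.7), -4.9) ray (array([ 544.7, -272.7]), (64.5, 17.6), -4.3)
scene wood [302. 280.] 304 ztop 19.0 cloud (array([803.8,  56.5]), (92.3, 16.7), 74.7) ray (array([805.4,  56. ]), (92.1, 16.9), 75.0)
```

View pics/s13c.png

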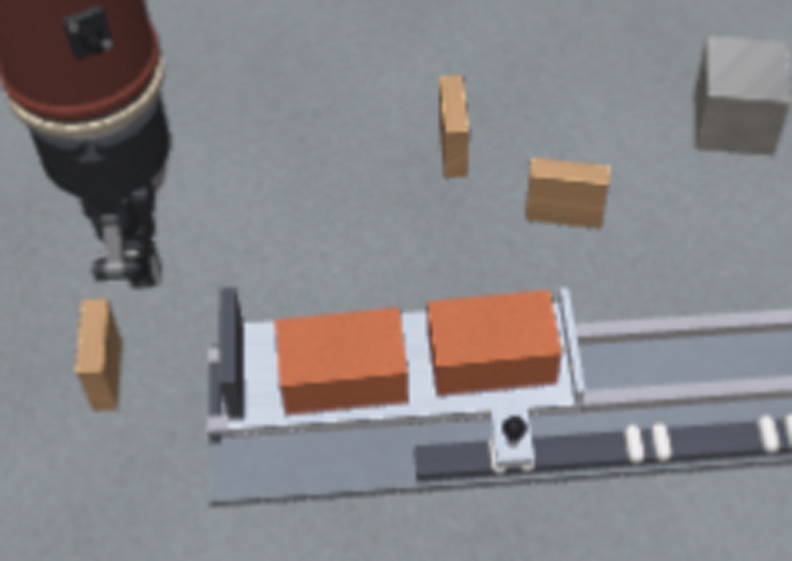

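```bash
python3 -m jog '[[[0,0.002,0.015,0,0,0,0],[0,0.002,0.035,0,0,0,0],[0,0.002,0.06,0,0,0,0],[0,0.002,0.08,0,0,0,0],[0.001,0.002,0.091,0,0,0,0],[0.001,0.002,0.095,0,0,0,0],[0.001,0.002,0.095,0,0,0,0],[0.001,0.002,0.095,0,0,0,0]]]'; python3 go.py 578.5 -192 72 85.8
python3 - <<'E'
from h import *
p,d=snap("scene","s14")
cv2.imwrite("pics/s14c.png",cv2.resize(cv2.imread("pics/s14.png")[140:240,130:280],None,fx=5,fy=5,interpolation=cv2.INTER_CUBIC))
E
```

```text
t: 21.43
position: [0.578, -0.2145, 0.0746]
eef_rot: [3.141, 0.0, 1.498]
force: [-0.2, -0.6, 0.6]
grip_width: -0.001
t 21.43 pos [ 578.  -214.5   74.6] rpy [179.9   0.   85.8] F [-0.2 -0.6  0.6] w -0.001
shift mm [22.5 -1.2  2.6] turn deg [0.1 0.  0. ] j [-0.36  0.51  0.83  1.76 -0.42  1.07  0.55]
```

View pics/s14c.png

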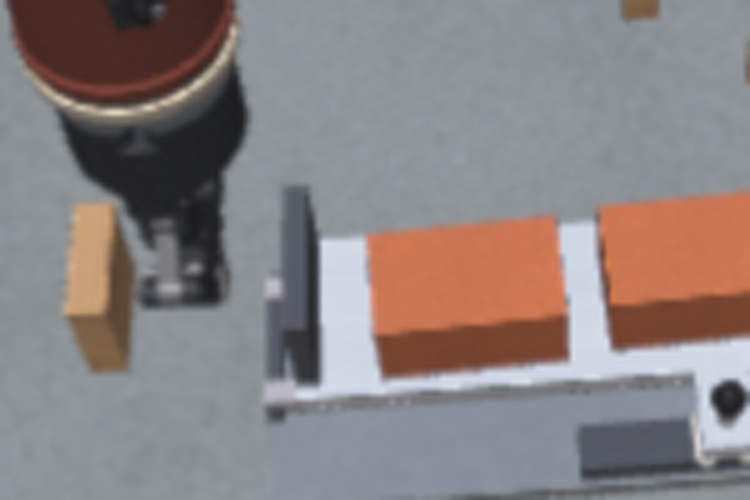

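```bash
python3 -m jog '[[[0.003,-0.001,0.001,0,0,0,0],[0.007,-0.001,0.002,0,0,0,0],[0.011,-0.001,0.002,0,0,0,0],[0.015,-0.001,0.002,0,0,0,0],[0.017,-0.001,0.002,0,0,0,0],[0.019,-0.001,0.002,0,0,0,0],[0.02,-0.001,0.002,0,0,0,0],[0.02,-0.001,0.002,0,0,0,0]]]'
python3 - <<'E'
from h import *
p,d=snap("scene","s15")
cv2.imwrite("pics/s15c.png",cv2.resize(cv2.imread("pics/s15.png")[140:240,130:280],None,fx=5,fy=5,interpolation=cv2.INTER_CUBIC))
E
```

```text
t: 22.15
position: [0.5781, -0.1943, 0.0718]
eef_rot: [-3.142, -0.0, 1.497]
force: [-0.1, 0.5, -0.9]
grip_width: 0.003
```

View pics/s15c.png

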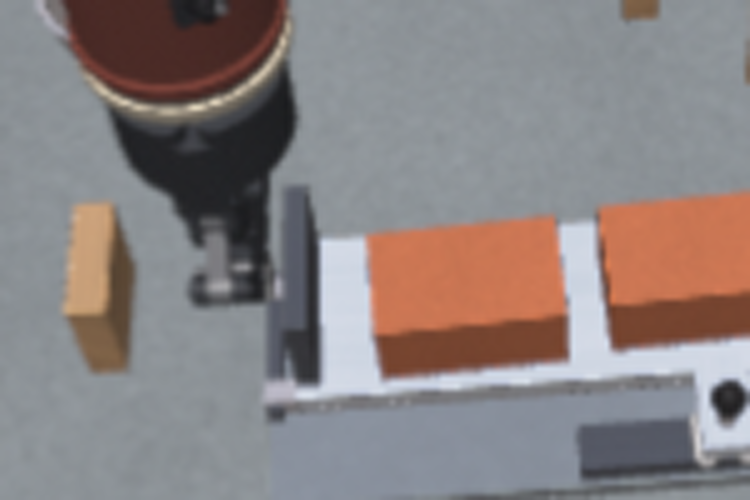

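```bash
python3 -m jog '[[[0.001,0,0,0,0,0,0],[0.002,0,0,0,0,0,0],[0.003,0,0,0,0,0,0],[0.003,0,0,0,0,0,0]]]';  python3 -m jog '[[[0.001,0,0,0,0,0,0],[0.001,0,0,0,0,0,0]]]'; python3 -m jog '[[[0.001,0,0,0,0,0,0],[0.001,0,0,0,0,0,0]]]';python3 -m jog '[[[0.001,0,0,0,0,0,0],[0.001,0,0,0,0,0,0]]]'
```

```text
t: 22.53
position: [0.5783, -0.1914, 0.0718]
eef_rot: [-3.142, -0.0, 1.497]
force: [-0.1, 0.0, -0.0]
grip_width: 0.003
t: 22.7
position: [0.5784, -0.1904, 0.0718]
eef_rot: [-3.142, -0.0, 1.497]
force: [-0.4, -0.1, -0.3]
grip_width: 0.004
t: 22.87
position: [0.5785, -0.1894, 0.0718]
eef_rot: [3.142, -0.0, 1.497]
force: [0.9, 0.4, 0.0]
grip_width: -0.003
t: 23.03
position: [0.5785, -0.1887, 0.0719]
eef_rot: [3.142, 0.0, 1.497]
force: [0.3, -1.1, 0.2]
grip_width: -0.002
```

```bash
python3 -m jog '[[[0.001,0,0,0,0,0,0],[0.002,0,0,0,0,0,0],[0.003,0,0,0,0,0,0],[0.004,0,0,0,0,0,0],[0.005,0,0,0,0,0,0],[0.006,0,0,0,0,0,0],[0.007,0,0,0,0,0,0],[0.008,0,0,0,0,0,0],[0.009,0,0,0,0,0,0],[0.01,0,0,0,0,0,0],[0.011,0,0,0,0,0,0],[0.012,0,0,0,0,0,0],[0.013,0,0,0,0,0,0],[0.014,0,0,0,0,0,0],[0.015,0,0,0,0,0,0]]]'
python3 - <<'E'
from h import *
p,d=snap("scene","s16"); blobs("scene",p,d,"red",300)
cv2.imwrite("pics/s16c.png",cv2.resize(cv2.imread("pics/s16.png")[140:240,150:350],None,fx=4,fy=4,interpolation=cv2.INTER_CUBIC))
E
```

```text
t: 24.28
position: [0.5795, -0.1736, 0.0718]
eef_rot: [-3.141, -0.0, 1.497]
force: [-0.5, 0.5, 0.1]
grip_width: 0.0
scene red [ 18. 107.] 843 ztop 51.7 cloud (array([ 180.6, -649.1]), (206.8, 68.3), 19.5) ray (array([ 241.6, -624.8]), (93.3, 54.7), 7.7)
scene red [275. 193.] 821 ztop 87.1 cloud (array([600.4,  28.6]), (86.5, 52.7), 87.6) ray (array([602.3,  28. ]), (86.4, 54.4), 88.3)
scene red [230. 199.] 816 ztop 87.1 cloud (array([599.2, -79.5]), (83.0, 53.8), 88.1) ray (array([601.4, -79.5]), (82.3, 54.5), 88.8)
```

View pics/s16c.png

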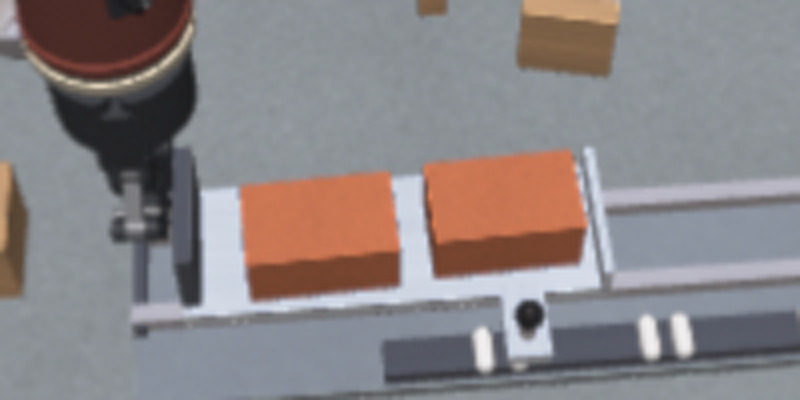

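```bash
python3 -m jog '[[[0.002,0,0,0,0,0,0],[0.004,0,0,0,0,0,0],[0.007,0,0,0,0,0,0],[0.01,0,0,0,0,0,0],[0.013,0,0,0,0,0,0],[0.016,0,0,0,0,0,0],[0.019,0,0,0,0,0,0],[0.022,0,0,0,0,0,0],[0.025,0,0,0,0,0,0],[0.028,0,0,0,0,0,0],[0.031,0,0,0,0,0,0],[0.034,0,0,0,0,0,0],[0.037,0,0,0,0,0,0],[0.04,0,0,0,0,0,0],[0.043,0,0,0,0,0,0],[0.046,0,0,0,0,0,0],[0.049,0,0,0,0,0,0],[0.051,0,0,0,0,0,0],[0.053,0,0,0,0,0,0],[0.054,0,0,0,0,0,0]]]'
python3 - <<'E'
from h import *
p,d=snap("scene","s17"); blobs("scene",p,d,"red",300)
cv2.imwrite("pics/s17c.png",cv2.resize(cv2.imread("pics/s17.png")[140:240,180:380],None,fx=4,fy=4,interpolation=cv2.INTER_CUBIC))
E
```

```text
t: 26.0
position: [0.5836, -0.1193, 0.0718]
eef_rot: [-3.141, -0.0, 1.497]
force: [-0.5, -1.3, -0.8]
grip_width: -0.0
scene red [ 18. 107.] 841 ztop 52.1 cloud (array([ 180.2, -648.7]), (209.1, 68.4), 19.4) ray (array([ 241.1, -624.7]), (91.6, 54.7), 7.7)
scene red [298. 191.] 831 ztop 87.1 cloud (array([604. ,  82.1]), (85.9, 53.1), 89.0) ray (array([605.6,  81.7]), (85.5, 53.8), 88.0)
scene red [253. 197.] 818 ztop 87.2 cloud (array([603.3, -26.1]), (84.3, 54.1), 88.7) ray (array([605.1, -26.1]), (83.9, 53.9), 87.7)
```

View pics/s17c.png

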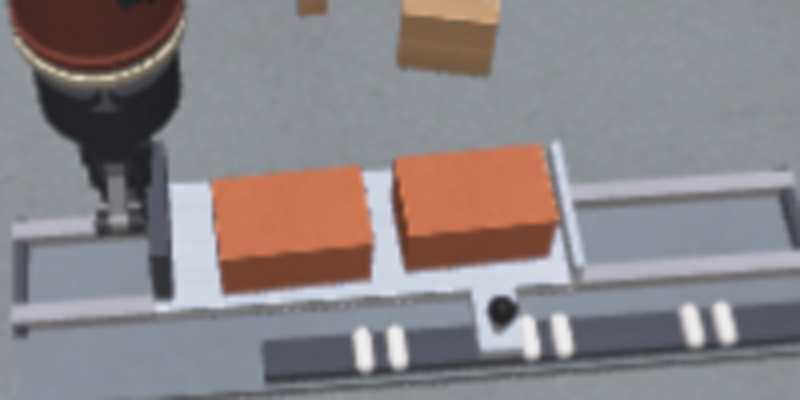

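```bash
python3 -m jog '[[[0.002,0,0,0,0,0,0],[0.004,0,0,0,0,0,0],[0.006,0,0,0,0,0,0],[0.008,0,0,0,0,0,0],[0.01,0,0,0,0,0,0],[0.011,0,0,0,0,0,0],[0.012,0,0,0,0,0,0],[0.013,0,0,0,0,0,0],[0.014,0,0,0,0,0,0],[0.015,0,0,0,0,0,0],[0.016,0,0,0,0,0,0],[0.017,0,0,0,0,0,0],[0.0175,0,0,0,0,0,0]]]'; python3 -m jog '[[[0.0005,0,0,0,0,0,0],[0.001,0,0,0,0,0,0],[0.0015,0,0,0,0,0,0],[0.002,0,0,0,0,0,0]]]'
```

```text
t: 27.13
position: [0.5844, -0.1081, 0.072]
eef_rot: [3.14, 0.007, 1.493]
force: [1.6, -20.1, -5.6]
grip_width: -0.002
t: 27.47
position: [0.5844, -0.108, 0.072]
eef_rot: [3.14, 0.009, 1.491]
force: [2.2, -24.8, -8.1]
grip_width: -0.0
```

```bash
python3 -m jog '[[[-0.003,0,0,0,0,0,0],[-0.005,0,0,0,0,0,0],[-0.007,0,0,0,0,0,0]]]'
python3 - <<'E'
from h import *
p,d=snap("scene","s18"); blobs("scene",p,d,"red",300)
cv2.imwrite("pics/s18c.png",cv2.resize(cv2.imread("pics/s18.png")[140:260,180:400],None,fx=3.6,fy=3.6,interpolation=cv2.INTER_CUBIC))
p,d=snap("top","t18")
E
```

```text
t: 27.72
position: [0.5844, -0.1088, 0.0719]
eef_rot: [3.141, 0.001, 1.495]
force: [-0.3, -1.0, -0.3]
grip_width: 0.001
scene red [ 18. 107.] 847 ztop 51.9 cloud (array([ 180. , -648.4]), (206.2, 67.7), 19.2) ray (array([ 241.8, -624.7]), (93.3, 54.7), 7.7)
scene red [302. 191.] 816 ztop 87.1 cloud (array([604.5,  93.2]), (86.6, 53.6), 87.7) ray (array([607. ,  92.6]), (86.7, 54.5), 88.6)
scene red [257. 197.] 830 ztop 87.0 cloud (array([604.1, -15.9]), (84.9, 53.2), 88.6) ray (array([606.4, -16.2]), (84.7, 55.1), 88.3)
```

View pics/s18c.png

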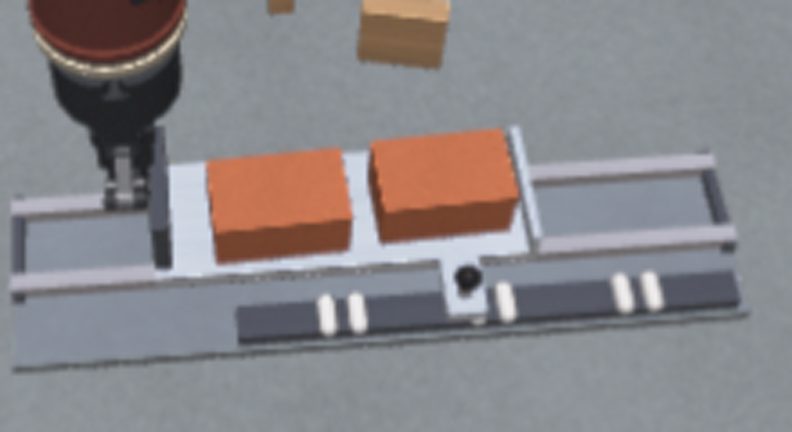

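View pics/t18.png

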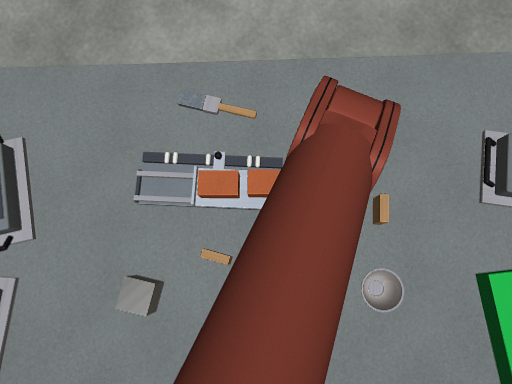

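Run:
```python
import cv2,numpy as np
a=cv2.resize(cv2.imread("pics/s18.png")[160:240,280:390],None,fx=7,fy=7,interpolation=cv2.INTER_CUBIC)
cv2.imwrite("pics/s18z.png",a)
cv2.imwrite("pics/t18z.png",cv2.resize(cv2.imread("pics/t18.png")[140:220,120:290],None,fx=4.6,fy=4.6,interpolation=cv2.INTER_CUBIC))
```

```text
(no output)
```

View pics/s18z.png

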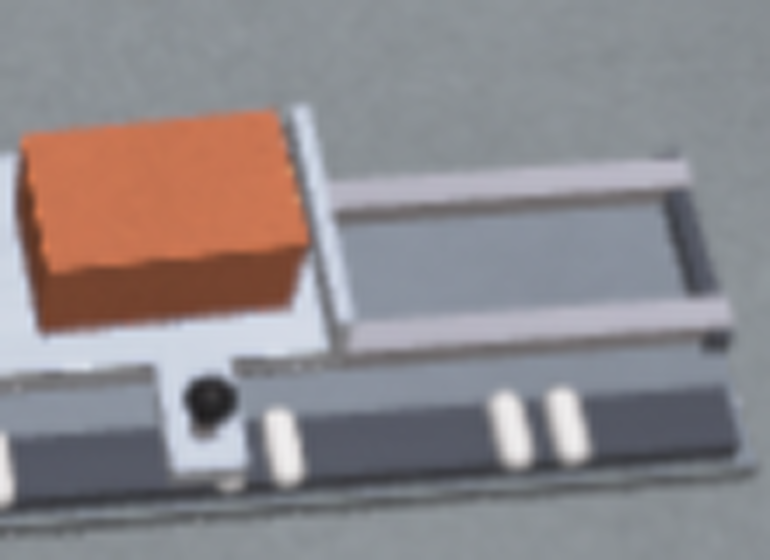

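View pics/t18z.png

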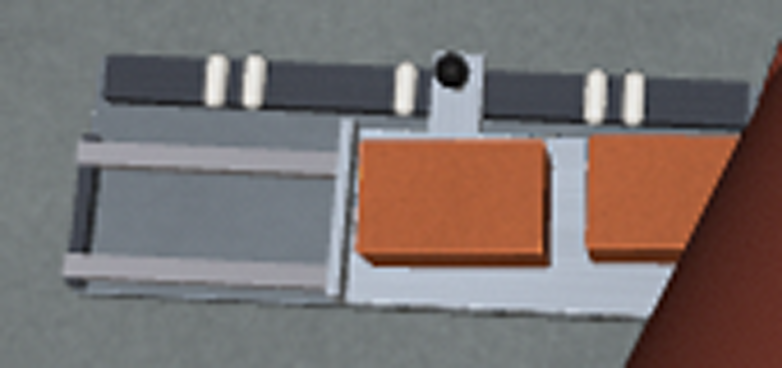

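```bash
for i in 1; do python3 -m jog '[[[0.001,0,0,0,0,0,0],[0.001,0,0,0,0,0,0]]]'; python3 -m jog '[[[0.001,0,0,0,0,0,0],[0.001,0,0,0,0,0,0]]]'; python3 -m jog '[[[0.001,0,0,0,0,0,0],[0.001,0,0,0,0,0,0]]]'; done; python3 -c "
from cell import monitor
s=monitor.sense();print(s['torque'],s['qpos'].round(3),s['joint_efforts'].round(1))"
```

```text
t: 27.98
position: [0.5844, -0.1085, 0.0719]
eef_rot: [3.141, 0.003, 1.495]
force: [1.1, -9.4, -2.6]
grip_width: 0.004
t: 28.15
position: [0.5844, -0.1083, 0.0719]
eef_rot: [3.141, 0.004, 1.495]
force: [1.1, -12.7, -3.7]
grip_width: -0.001
t: 28.32
position: [0.5844, -0.1082, 0.0719]
eef_rot: [3.141, 0.005, 1.494]
force: [1.2, -15.1, -4.6]
grip_width: 0.002
[-3.06815496 -0.19774485 -0.02964054] [-0.557  0.465  0.836  1.815 -0.391  1.036  0.353] [ -8.5 -55.8   6.6 -34.2  -3.8   2.5  -0. ]
```

```bash
python3 -m jog '[[[0.002,0,0,0,0,0,0],[0.004,0,0,0,0,0,0],[0.004,0,0,0,0,0,0]]]'; python3 -m jog '[[[0.001,0,0,0,0,0,0],[0.001,0,0,0,0,0,0]]]'; python3 -m jog '[[[0,0,0,0,0,0,0],[0,0,0,0,0,0,0],[0,0,0,0,0,0,0],[0,0,0,0,0,0,0]]]'
python3 - <<'E'
from h import *
p,d=snap("scene","s19"); blobs("scene",p,d,"red",300)
cv2.imwrite("pics/s19c.png",cv2.resize(cv2.imread("pics/s19.png")[130:240,180:290],None,fx=6,fy=6,interpolation=cv2.INTER_CUBIC))
E
```

```text
t: 28.57
position: [0.5846, -0.1056, 0.072]
eef_rot: [3.14, 0.006, 1.493]
force: [1.6, -10.1, -4.8]
grip_width: -0.003
t: 28.73
position: [0.585, -0.1004, 0.0718]
eef_rot: [3.141, 0.001, 1.496]
force: [-0.9, -2.5, -0.9]
grip_width: -0.002
t: 29.07
position: [0.5852, -0.0985, 0.0718]
eef_rot: [-3.141, -0.001, 1.498]
force: [-0.5, -0.8, 0.0]
grip_width: 0.003
scene red [ 18. 107.] 835 ztop 51.8 cloud (array([ 182.3, -648.1]), (207.9, 68.2), 19.4) ray (array([ 241.7, -624.7]), (93.3, 54.6), 7.8)
scene red [306. 191.] 825 ztop 87.1 cloud (array([604.6, 103.7]), (87.2, 54.5), 88.9) ray (array([607.8, 102.8]), (86.6, 55.2), 88.3)
scene red [261. 197.] 824 ztop 86.8 cloud (array([604.3,  -6. ]), (85.2, 54.3), 88.0) ray (array([606.8,  -6.1]), (85.3, 54.7), 88.0)
```

View pics/s19c.png

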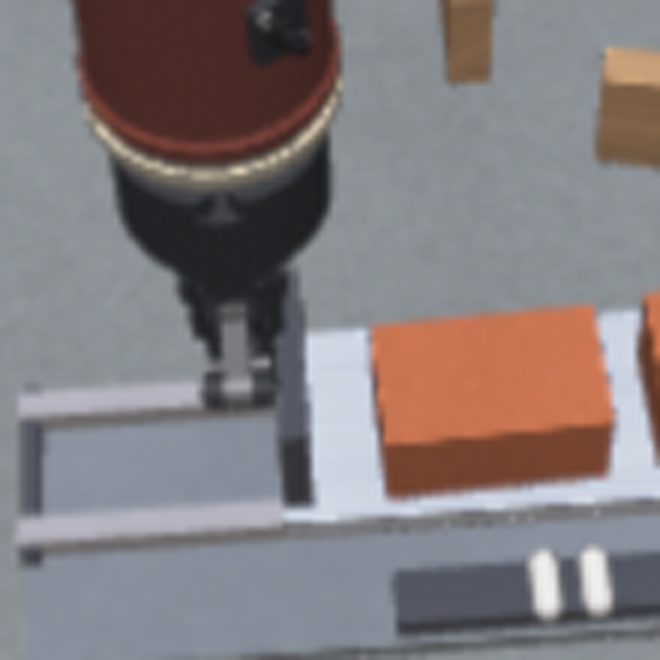

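```bash
python3 -m jog '[[[0.0005,0,0,0,0,0,0],[0.001,0,0,0,0,0,0],[0.0015,0,0,0,0,0,0],[0.002,0,0,0,0,0,0],[0.002,0,0,0,0,0,0]]]'; python3 -m jog '[[[0.0005,0,0,0,0,0,0],[0.001,0,0,0,0,0,0],[0.0015,0,0,0,0,0,0],[0.002,0,0,0,0,0,0],[0.002,0,0,0,0,0,0]]]'
python3 - <<'E'
from h import *
p,d=snap("scene","s20"); blobs("scene",p,d,"red",300)
cv2.imwrite("pics/s20c.png",cv2.resize(cv2.imread("pics/s20.png")[140:260,180:400],None,fx=3.6,fy=3.6,interpolation=cv2.INTER_CUBIC))
E
```

```text
t: 29.53
position: [0.5853, -0.097, 0.0718]
eef_rot: [-3.142, -0.0, 1.497]
force: [-0.3, 0.7, 0.2]
grip_width: 0.002
t: 29.95
position: [0.5854, -0.0951, 0.0718]
eef_rot: [-3.142, -0.0, 1.497]
force: [0.4, -0.5, 0.4]
grip_width: -0.001
scene red [ 18. 107.] 840 ztop 52.2 cloud (array([ 180.1, -649. ]), (206.4, 68.1), 19.6) ray (array([ 241.2, -624.6]), (91.6, 54.6), 7.8)
scene red [308. 191.] 833 ztop 87.1 cloud (array([604.9, 107.3]), (86.8, 54.0), 87.7) ray (array([607.6, 106.5]), (86.4, 54.6), 87.6)
scene red [263. 196.] 832 ztop 87.1 cloud (array([605.8,  -1.8]), (85.5, 54.2), 87.4) ray (array([607.1,  -2.1]), (85.4, 54.5), 88.3)
```

View pics/s20c.png

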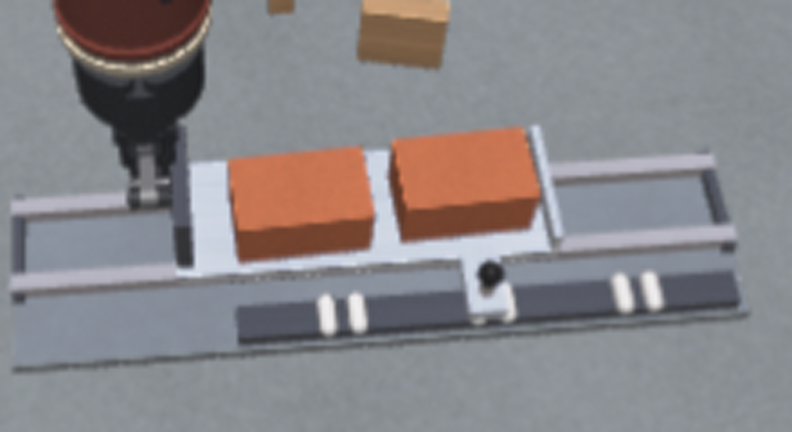

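```bash
python3 -m jog '[[[0.0005,0,0,0,0,0,0],[0.001,0,0,0,0,0,0],[0.0015,0,0,0,0,0,0],[0.002,0,0,0,0,0,0],[0.0025,0,0,0,0,0,0],[0.003,0,0,0,0,0,0],[0.003,0,0,0,0,0,0]]]'
python3 - <<'E'
from h import *
p,d=snap("scene","s21"); blobs("scene",p,d,"red",300)
cv2.imwrite("pics/s21c.png",cv2.resize(cv2.imread("pics/s21.png")[140:260,180:400],None,fx=3.6,fy=3.6,interpolation=cv2.INTER_CUBIC))
E
```

```text
t: 30.58
position: [0.5856, -0.0922, 0.0718]
eef_rot: [-3.142, -0.0, 1.497]
force: [0.4, 0.4, 0.3]
grip_width: -0.0
scene red [ 18. 107.] 842 ztop 52.0 cloud (array([ 179.3, -648.9]), (208.1, 68.1), 19.3) ray (array([ 241.8, -624.6]), (93.3, 54.5), 7.9)
scene red [310. 191.] 839 ztop 86.9 cloud (array([606.1, 110.2]), (86.9, 53.7), 87.8) ray (array([607.8, 109.7]), (86.1, 54.4), 87.7)
scene red [264. 196.] 853 ztop 87.0 cloud (array([604.9,   0.8]), (85.5, 54.8), 88.7) ray (array([6.072e+02, 6.000e-01]), (85.5, 54.1), 88.3)
```

View pics/s21c.png

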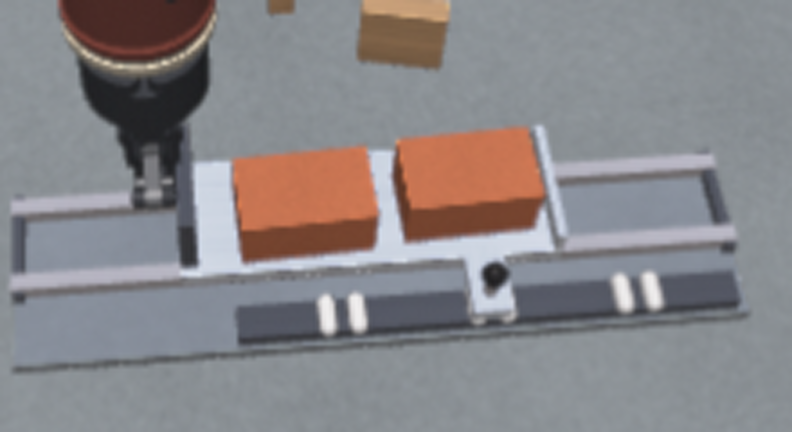

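```bash
python3 -m jog '[[[0.0005,0,0,0,0,0,0],[0.001,0,0,0,0,0,0],[0.0015,0,0,0,0,0,0],[0.002,0,0,0,0,0,0],[0.002,0,0,0,0,0,0]]]'; python3 -m jog '[[[-0.003,0,0,0,0,0,0],[-0.01,0,0,0,0,0,0],[-0.02,0,0,0,0,0,0],[-0.035,0,0,0,0,0,0],[-0.04,0,-0.02,0,0,0,0],[-0.04,0,-0.05,0,0,0,0],[-0.045,0,-0.08,0,0,0,0],[-0.07,0.02,-0.11,0,0,0,0],[-0.1,0.04,-0.12,0,0,0,0],[-0.13,0.06,-0.13,0,0,0,0],[-0.16,0.08,-0.13,0,0,0,0],[-0.19,0.1,-0.13,0,0,0,0],[-0.19,0.1,-0.13,0,0,0,0],[-0.19,0.1,-0.13,0,0,0,0]]]'
python3 - <<'E'
from h import *
p,d=snap("scene","s22"); blobs("scene",p,d,"red",300);blobs("scene",p,d,"wood",150)
cv2.imwrite("pics/s22c.png",cv2.resize(cv2.imread("pics/s22.png")[80:300,110:410],None,fx=2.6,fy=2.6,interpolation=cv2.INTER_CUBIC))
cv2.imwrite("pics/s22z.png",cv2.resize(cv2.imread("pics/s22.png")[160:240,260:390],None,fx=6,fy=6,interpolation=cv2.INTER_CUBIC))
p,d=snap("top","t22"); blobs("top",p,d,"red",300);blobs("top",p,d,"wood",150)
E
```

```text
t: 31.05
position: [0.5858, -0.0902, 0.0718]
eef_rot: [3.142, -0.0, 1.497]
force: [0.0, 0.1, -0.2]
grip_width: 0.0
t: 32.22
position: [0.6701, -0.2917, 0.2008]
eef_rot: [-3.14, 0.002, 1.492]
force: [0.0, -0.6, 0.7]
grip_width: 0.001
scene red [ 18. 109.] 776 ztop 51.8 cloud (array([ 180.5, -648.2]), (205.3, 67.6), 19.1) ray (array([ 241.3, -624.8]), (92.5, 54.6), 7.7)
scene red [311. 191.] 831 ztop 87.1 cloud (array([606. , 112.6]), (85.6, 53.8), 87.7) ray (array([608.5, 111.9]), (86.3, 55.0), 88.3)
scene red [265. 196.] 851 ztop 87.0 cloud (array([605.2,   3.4]), (85.6, 53.0), 88.0) ray (array([607.6,   3.1]), (85.2, 54.7), 88.3)
scene wood [493.  19.] 1529 ztop -417.9 cloud (array([-742. , 1651.5]), (199.6, 154.4), -7.3) ray (array([-737.9, 1652.9]), (186.0, 160.8), -3.7)
scene wood [507.  81.] 244 ztop -358.7 cloud (array([-170.3, 1322.2]), (42.6, 13.5), -21.5) ray (array([-170.9, 1323.2]), (49.5, 12.8), -9.5)
scene wood [257. 127.] 196 ztop 60.3 cloud (array([358.2,  24.4]), (63.8, 18.8), -4.5) ray (array([361. ,  23.7]), (65.7, 18.6), -4.9)
scene wood [291. 148.] 396 ztop 59.1 c
[... 611 characters left out ...]
8.8, 114.7]), (89.2, 51.8), 88.7)
top red [259. 183.] 1071 ztop 88.3 cloud (array([599. ,   5.6]), (86.6, 52.7), 88.4) ray (array([598.4,   5.5]), (86.2, 51.7), 88.6)
top red [334. 346.] 15585 ztop 675.9 cloud (array([388.4, -51. ]), (82.4, 29.8), 89.7) ray (array([389. , -54.1]), (71.3, 27.6), 89.5)
top wood [237. 110.] 281 ztop 20.3 cloud (array([799.3,  57.5]), (94.7, 17.6), 75.3) ray (array([796.9,  57.4]), (94.6, 17.1), 74.7)
top wood [216. 256.] 273 ztop 61.7 cloud (array([438.9, 105.2]), (63.9, 19.4), 73.4) ray (array([438.8, 104.6]), (63.9, 19.2), 73.3)
top wood [252. 295.] 282 ztop 61.7 cloud (array([354.7,  25.1]), (62.3, 19.6), -4.1) ray (array([355. ,  24.8]), (62.3, 19.5), -4.0)
```

View pics/s22c.png

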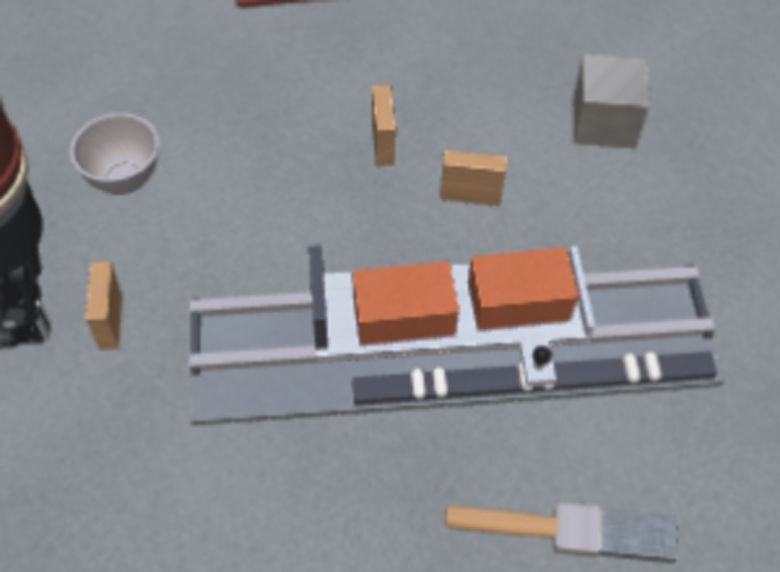

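View pics/s22z.png

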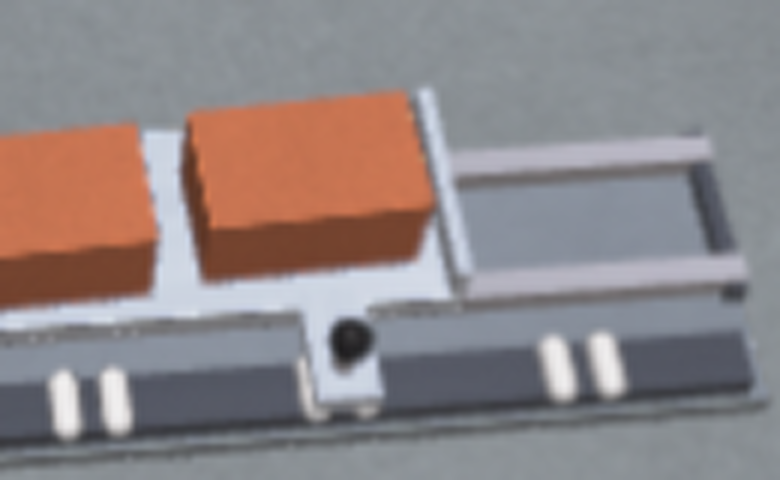

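View pics/t22.png

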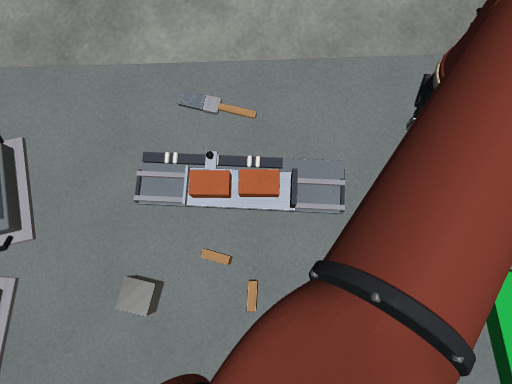

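Run:
```python
from h import *
def f(tag,n):
    p=cv2.cvtColor(cv2.imread(f"pics/{tag}.png"),cv2.COLOR_BGR2RGB); d=np.load(f"pics/{tag}d.npy")
    X=cloud(n,d); g=p.max(2)
    m=((g<60)&(X[...,2]>.055)&(X[...,2]<.085)&(X[...,0]>.645)&(X[...,0]<.69)&(abs(X[...,1])<.15)).astype(np.uint8)
    k,l,s,c=cv2.connectedComponentsWithStats(m); j=1+np.argmax(s[1:,4]); kn=plane(n,[c[j]],.068)[0]*1000
    w=((p.min(2)>185)&(X[...,2]<.05)&(X[...,0]>.64)&(X[...,0]<.70)&(X[...,1]<.3)&(X[...,1]>-.1)).astype(np.uint8)
    k,l,s2,c2=cv2.connectedComponentsWithStats(w)
    pl=(X[...,2]>.088)&(X[...,2]<.103)&(g<95)&(abs(X[...,0]-.58)<.07)&(abs(X[...,1])<.2)
    print(tag,"knob",c[j].round(1),s[j,4],kn.round(1),"plate",rect(X[pl]))
for t,n in(("top0","top"),("t22","top"),("scene0","scene"),("s22","scene")): f(t,n)
```

```text
top0 knob [252.2 156.3] 39 [661.9  19.2  68. ] plate (array([ 578.5, -170.7]), (79.9, 12.1), -3.1)
t22 knob [209.3 154.6] 40 [668.5 117.5  68. ] plate (array([585.1, -71.9]), (79.3, 12.0), -4.2)
scene0 knob [275.4 219.4] 28 [669.9  17.   68. ] plate (array([ 583.6, -172.3]), (75.0, 11.6), -4.2)
s22 knob [318.  216.4] 25 [677.2 115.7  68. ] plate (array([626.3, -75.3]), (6.6, 2.8), 73.3)
```

Run:
```python
from h import *
u=np.array([np.cos(np.radians(85.8)),np.sin(np.radians(85.8))])
def ridges(tag,n):
    p=cv2.imread(f"pics/{tag}.png"); d=np.load(f"pics/{tag}d.npy"); X=cloud(n,d)
    w=((p.min(2)>165)&(X[...,0]>.645)&(X[...,0]<.705)&(X[...,1]<.3)&(X[...,1]>-.12)&(X[...,2]<.036)).astype(np.uint8)
    wt=np.clip(p.min(2).astype(float)-100,0,None)
    k,l,s,c=cv2.connectedComponentsWithStats(w); out=[]
    for j in range(1,k):
        if s[j,4]>=8:
            z=np.median(X[l==j][:,2]); q=plane(n,[c[j]],.028)[0,:2]*1000; out.append((round(q@u,1),s[j,4],round(z*1000,1)))
    return sorted(out)
for t,n in(("top0","top"),("t22","top"),("scene0","scene"),("s22","scene")): print(t,ridges(t,n))
for k in((661.9,19.2),(668.5,117.5),(669.9,17),(677.2,115.7)): print(round(np.array(k)@u,1))
```

```text
top0 [(np.float64(157.5), np.int32(31), np.float64(29.6)), (np.float64(177.6), np.int32(30), np.float64(29.3)), (np.float64(257.6), np.int32(31), np.float64(28.7)), (np.float64(277.7), np.int32(29), np.float64(29.1))]
t22 [(np.float64(56.7), np.int32(43), np.float64(28.2)), (np.float64(77.4), np.int32(44), np.float64(28.1)), (np.float64(153.7), np.int32(9), np.float64(26.8)), (np.float64(256.9), np.int32(39), np.float64(29.4)), (np.float64(276.8), np.int32(38), np.float64(28.8))]
scene0 [(np.float64(156.4), np.int32(40), np.float64(27.5)), (np.float64(176.2), np.int32(41), np.float64(27.4)), (np.float64(256.2), np.int32(40), np.float64(26.8)), (np.float64(276.2), np.int32(38), np.float64(26.9))]
s22 [(np.float64(56.5), np.int32(42), np.float64(28.1)), (np.float64(76.6), np.int32(44), np.float64(27.3)), (np.float64(153.1), np.int32(13), np.float64(27.6)), (np.float64(256.0), np.int32(41), np.float64(27.8)), (np.float64(276.0), np.int32(44), np.float64(26.4))]
67.6
166.1
66.0
165.0
```

Both cameras put the travel at 99.0 mm: in the notch, but about 1 mm short of centre. I'll nudge it the last millimetre.

```bash
python3 go.py 582.5 -135 160 85.8;  python3 -m jog '[[[0.02,-0.01,0,0,0,0,0],[0.05,-0.03,0.01,0,0,0,0],[0.08,-0.05,0.02,0,0,0,0],[0.11,-0.065,0.03,0,0,0,0],[0.13,-0.08,0.035,0,0,0,0],[0.147,-0.095,0.04,0,0,0,0],[0.15,-0.099,0.04,0,0,0,0],[0.15,-0.099,0.04,0,0,0,0],[0.15,-0.099,0.04,0,0,0,0]]]';  python3 go.py 582.5 -135 72 85.8
```

```text
t 32.32 pos [ 670.9 -287.8  201.5] rpy [-180.    -0.    85.7] F [-0.3  0.3  0.2] w 0.002
shift mm [145.8 -99.5  41.6] turn deg [-0.  -0.  -0.1] j [-0.17  0.64  0.84  1.3  -0.47  1.4   0.57]
t: 33.07
position: [0.5842, -0.1298, 0.1626]
eef_rot: [3.14, -0.001, 1.499]
force: [1.0, -0.2, -0.6]
grip_width: -0.002
t 33.07 pos [ 584.2 -129.8  162.6] rpy [179.9  -0.   85.9] F [ 1.  -0.2 -0.6] w -0.002
shift mm [-5.4 -1.4 90.6] turn deg [ 0.1 -0.   0.1] j [-0.58  0.38  0.91  1.72 -0.32  1.2   0.34]
```

```bash
python3 -m jog '[[[-0.005,-0.001,0.015,0,0,0,0],[-0.005,-0.001,0.04,0,0,0,0],[-0.005,-0.001,0.065,0,0,0,0],[-0.005,-0.001,0.083,0,0,0,0],[-0.005,-0.001,0.09,0,0,0,0],[-0.005,-0.001,0.09,0,0,0,0],[-0.005,-0.001,0.09,0,0,0,0]]]';  python3 go.py 585.7 -92 72 85.8
```

```text
t: 33.65
position: [0.583, -0.1364, 0.0726]
eef_rot: [3.141, 0.001, 1.496]
force: [0.4, 0.4, -0.2]
grip_width: -0.002
t 33.65 pos [ 583.  -136.4   72.6] rpy [180.    0.   85.7] F [ 0.4  0.4 -0.2] w -0.002
shift mm [44.5 -0.6  0.5] turn deg [ 0.   0.  -0.1] j [-0.51  0.48  0.85  1.8  -0.41  1.05  0.42]
```

```bash
python3 -m jog '[[[0.006,0,0,0,0,0,0],[0.014,0,0,0,0,0,0],[0.022,0,0,0,0,0,0],[0.03,0,0,0,0,0,0],[0.037,0,0,0,0,0,0],[0.041,0,0,0,0,0,0],[0.043,0,0,0,0,0,0],[0.044,0,0,0,0,0,0],[0.045,0,0,0,0,0,0],[0.0455,0,0,0,0,0,0],[0.046,0,0,0,0,0,0],[0.046,0,0,0,0,0,0]]]'; python3 -m jog '[[[0.0005,0,0,0,0,0,0],[0.0005,0,0,0,0,0,0]]]'; python3 -m jog '[[[0.0005,0,0,0,0,0,0],[0.0005,0,0,0,0,0,0]]]'
```

```text
t: 34.65
position: [0.5858, -0.0896, 0.0718]
eef_rot: [-3.141, 0.0, 1.497]
force: [1.4, 0.1, -0.4]
grip_width: -0.004
t: 34.82
position: [0.5858, -0.089, 0.0718]
eef_rot: [-3.142, 0.0, 1.497]
force: [0.1, -0.0, 0.1]
grip_width: -0.0
t: 34.98
position: [0.5858, -0.0889, 0.0718]
eef_rot: [3.142, 0.001, 1.497]
force: [0.1, -3.1, -0.9]
grip_width: -0.003
```

```bash
python3 -m jog '[[[-0.003,0,0,0,0,0,0],[-0.01,0,0,0,0,0,0],[-0.025,0,0,0,0,0,0],[-0.04,0,0,0,0,0,0],[-0.045,0,-0.02,0,0,0,0],[-0.045,0,-0.05,0,0,0,0],[-0.05,0,-0.08,0,0,0,0],[-0.075,0.02,-0.11,0,0,0,0],[-0.105,0.04,-0.12,0,0,0,0],[-0.135,0.06,-0.13,0,0,0,0],[-0.165,0.08,-0.13,0,0,0,0],[-0.19,0.1,-0.13,0,0,0,0],[-0.19,0.1,-0.13,0,0,0,0],[-0.19,0.1,-0.13,0,0,0,0]]]'
python3 - <<'E'
from h import *
p,d=snap("scene","s23"); blobs("scene",p,d,"red",300);blobs("scene",p,d,"wood",150)
cv2.imwrite("pics/s23c.png",cv2.resize(cv2.imread("pics/s23.png")[80:300,110:410],None,fx=2.6,fy=2.6,interpolation=cv2.INTER_CUBIC))
p,d=snap("top","t23"); blobs("top",p,d,"red",300)
for t,n in(("t23","top"),("s23","scene")):
    p=cv2.imread(f"pics/{t}.png"); d=np.load(f"pics/{t}d.npy"); X=cloud(n,d)
    m=((p.max(2)<60)&(X[...,2]>.055)&(X[...,2]<.085)&(X[...,0]>.645)&(X[...,0]<.69)&(abs(X[...,1])<.15)).astype(np.uint8)
    k,l,s,c=cv2.connectedComponentsWithStats(m); j=1+np.argmax(s[1:,4]); print(t,c[j],plane(n,[c[j]],.068)[0]@[.0732,.9973,0]*1000)
E
```

```text
t: 36.15
position: [0.6708, -0.2882, 0.2008]
eef_rot: [-3.14, 0.001, 1.494]
force: [0.4, 0.5, -0.3]
grip_width: -0.001
scene red [ 18. 109.] 770 ztop 51.8 cloud (array([ 180.5, -648.3]), (205.1, 68.2), 19.4) ray (array([ 241.6, -624.7]), (93.3, 54.6), 7.8)
scene red [311. 191.] 831 ztop 87.2 cloud (array([605.5, 112.7]), (85.7, 54.6), 88.6) ray (array([608.3, 112. ]), (86.2, 54.7), 88.7)
scene red [265. 196.] 831 ztop 87.0 cloud (array([605.4,   3.6]), (86.0, 54.0), 87.8) ray (array([607.6,   3.1]), (85.3, 54.5), 87.9)
scene wood [493.  19.] 1525 ztop -417.4 cloud (array([-740. , 1657.9]), (191.7, 165.3), -2.1) ray (array([-737.1, 1652.7]), (185.9, 159.8), -3.7)
scene wood [507.  81.] 244 ztop -359.4 cloud (array([-167.5, 1325.7]), (55.0, 11.6), -4.1) ray (array([-178.8, 1322.5]), (36.2, 14.3), -29.4)
scene wood [257. 127.] 197 ztop 60.1 cloud (array([356.9,  24.4]), (64.1, 18.8), -4.6) ray (array([360.8,  23.8]), (65.6, 18.6), -4.9)
scene wood [291. 148.] 397 ztop 59.3 cloud (array([443.5, 104. ]), (58.3, 22.8), 78.3) ray (array([445.1, 103.4]), (59.1, 21.7), 74.2)
scene wood [150. 
[... 187 characters left out ...]
, (92.6, 16.5), 73.5) ray (array([805.5,  56. ]), (92.0, 17.1), 75.3)
top red [448. 192.] 32186 ztop 663.1 cloud (array([ 436.2, -105.5]), (74.3, 62.5), -36.8) ray (array([ 432.6, -100.8]), (64.0, 59.1), -36.7)
top red [258. 183.] 1070 ztop 88.2 cloud (array([599.8,   5.6]), (86.5, 54.6), 88.4) ray (array([599.6,   5.4]), (86.2, 54.0), 88.7)
top red [209. 183.] 1049 ztop 88.3 cloud (array([599.5, 115.2]), (89.3, 53.0), 88.9) ray (array([598.8, 114.7]), (89.2, 51.8), 88.7)
top red [327. 346.] 15794 ztop 675.7 cloud (array([388.1, -50.8]), (77.4, 29.5), 89.5) ray (array([389. , -51.1]), (70.7, 27.7), 89.5)
t23 [209.24390244 154.65853659] 166.13365957433524
s23 [317.96 216.4 ] 164.9919811272707
```

View pics/s23c.png

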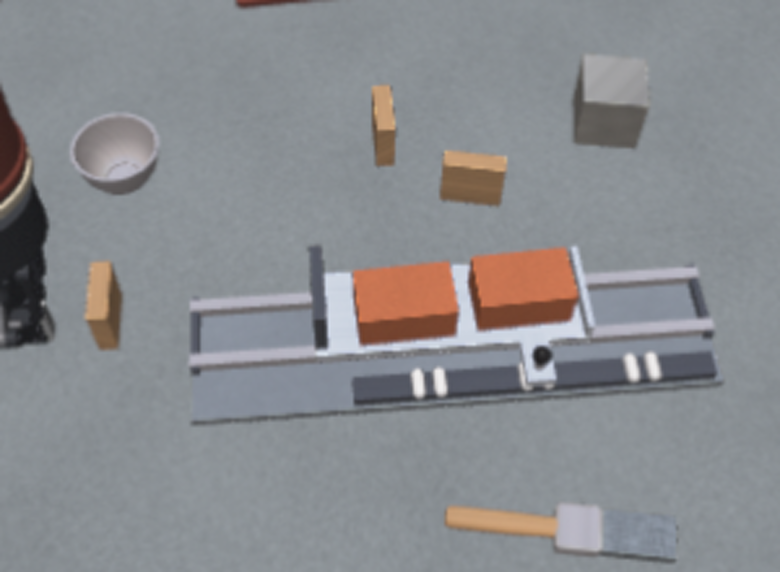

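```bash
python3 -c "
from cell import hand_in
print(hand_in())"
```

```text
the job is handed in; nothing more can be done
None
```

The job is done and handed in at about 36 s: the second brick is laid behind the first, and the carriage sits in the middle notch.

I stood the leftmost spacer against the free end of the set brick and slid the loose brick up to its other side. I then lifted the spacer out and stood it upright at its old place on the bench. Last, I pushed the carriage with shut fingers over the entry ridge into the middle notch, never past it.

**Bricks:** they are in line to within about 1 mm. Their centres are 109 to 110 mm apart, so the gap is about 19 to 20 mm, and their yaw agrees to about 1°.

**Spacer and bystanders:** the spacer reads about 60 mm high and upright. The brush and the two look-alikes measure where they were. The concrete cube and the bowl look unmoved in the pictures, but I did not measure them.

**Checks that disagreed:**
- **Carriage travel:** both cameras put it at about 99.0 mm, while finger contact gave about 100 mm. When I went back to nudge it, the carriage resisted with about 3 N. The pictures before and after show the same place, so I take it as seated.
- **Entry ridge:** it took about 25 N before the carriage moved, not the stated 7 to 10 N. It then went over in a controlled way.
- **Set brick:** it was nudged about 1 mm along the deck when the bricks were brought together.
- **Camera x readings:** the two cameras differ by 4 to 9 mm in x, beyond the stated 2 mm. I used in-between values for position and felt for contact by force.

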